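# Nest tapered filter cassettes into a level crosswise stack

## Robot

A 6-joint arm with a two-finger parallel gripper is mounted at the origin on the work surface. World frame = base frame: x ahead of the robot, y to its left, z up, the work surface at z = 0. Lengths are in mm, angles in rad, forces in N, time in s.
With the tool pointing down it reaches from about 425 to 950 mm from the base axis. Payload 3.5 kg.
Tool frame: the origin (TCP) lies on the mounting face of the last link; the fingertips stand robot.tcp_to_tips ahead of it and the grasp point (between the pads) lies 155 mm ahead of it (robot.tcp_to_tips is the distance from the TCP to the fingertips, in mm); z points along the fingers, y is the direction in which the jaws open and shut (so a half turn about z gives the same grasp; the last joint's range is limited). The gripper opens to 85 mm and grips with 20 to 120 N. Pads are 22 mm wide; open, the fingers measure 114 mm over their backs; the gripper's body (76 mm by 85 mm) begins 54 mm behind the grasp point. The pads swing forward as they close: fully open they stand 13 mm farther back than shut.
Start: joints at [-1.487, 0.286, 1.577, -0, 1.279, -0.15], TCP at [156.406, -656.616, 404.725] pointing down, gripper open.
Joint ranges: [-2.77, 2.77], [-0.9, 2.22], [0.21, 2.48], [-1.53, 4.67], [0.24, 2.81], [-2.84, 2.84]. Speed limits (rad/s): [2.79, 2.79, 3.14, 3.14, 3.14, 3.14].

## Interface

Orientations are given as a rotation vector (axis times angle).
In Python, from station import monitor, read_camera, camera_info, workorder, robot gives the robot as it stands.
- The arm moves only by the tool servo_tool, never from a script. Its argument "commands" is one flat list of numbers, 7 for each row, row after row: the shift along the tool's x, y, z scaled (see below), then the turn, a rotation vector about the tool's x, y, z scaled (see below), then the opening, from 0 (shut) to 1 (fully open). A call has 1 to 20 rows; each row is the pose to reach, as a shift and turn from the pose measured when the call began, along the tool's axes at that moment; what a row does not reach only later rows make up. The controller multiplies each number of a shift by 12 cm and each number of a turn by 45 degrees. A row lasts 1/12 s, in which the tool goes at most 41.7 mm and 7.16 degrees, less where a joint would pass 70% of its speed; a pose out of reach is approached as far as the arm can. A call with a number of a shift or a turn outside -1 to 1 is refused whole. A call with a gripper value outside its range is refused whole. The fingers move at their own pace and stop on an object; "newtons" is the grip in N (left out, the last holds). Time passes only in rows, so rows that repeat a pose let the fingers close. It gives the time, the measured TCP pose, the force and the opening at its end, in the units of the state.
- monitor.read_state(): the state, without advancing time (a new reading comes with each control period).
- read_camera(name): name is "side" or "top" or "wrist"; returns (picture, depth): 400x640x3 uint8, blue, green, red; 400x640 float32, mm along the optical axis (not along the pixel's ray), 0 where there is no reading.
- camera_info(name): a dict with "K" (3x3 intrinsics, pixels), "camera_from_world" (4x4, takes a point from world to camera coordinates); the wrist camera has in their place "hand_eye" (4x4, takes a point from camera to tool coordinates, whose origin is the TCP and whose axes are the flange's). Camera axes: x right, y up, looking along -z (the intrinsics and any distortion apply to the point x, -y, -z); pixel columns grow to the right and rows downward; lengths in mm; the calibration is good to about 2 mm. The wrist camera is an equidistant fisheye: a pixel r from the principal point sees the ray r / f radians off the axis. A picture is of the moment at which its call begins: read the wrist's pose just before it. camera_info takes no time and is no camera call.
- workorder.job_done(): hands the job in, once; it reports no verdict.
The state is a dict: "time_s": time; "qpos": joint angles; "qvel": joint speeds; "joint_torque": joint torques, N m; "tcp_pos": TCP position; "orientation": TCP orientation; "ft_force": force on the tool from outside, world axes, zero at the start; "moment": the same for the moment, N m; "opening": opening from 0.0 (shut) to 1.0 (fully open).
Only numpy, scipy, OpenCV 4.12 (cv2) and the standard library are available. Lean on these libraries where they do the work, as an engineer would, in place of code of your own. Each camera call takes 0.05 s, during which the arm holds its last target.

## Task

Finish the stack of tapered filter cassettes on the round board: lay the blue one squarely along the green one but turned end for end, thick end over thin end, so that the pair's top is level; then the yellow one crosswise and centred on that pair; then the red one squarely along the yellow one, again turned end for end so that the top of the stack is level. Lower each gently onto its place, right side up, before letting it go; leave the green one on the middle of the board, and do not disturb the other things on the bench.

Things in the scene. Friction and masses are not known exactly. Their poses are not given: they have to be found in the camera images.
- board_top (a point): centre of the top of the fixed round plywood packing board, 220 mm diameter, 18 mm high
- green_mid (a point): centre of the green-ended tapered filter cassette, 150 mm long (x), 60 wide (y), vertical sides, flat underside; top slopes from 32 mm high at the black thin end (-x) to 50 at the coloured thick end (+x), 41 at mid-length (0.119 rad). Point: 20.5 mm above underside; x to thick end, z normal to underside. 0.3-0.5 kg. Lies loose on the board near its middle, any yaw.
- blue_mid (a point): centre of the blue-ended tapered filter cassette, 150 mm long (x), 60 wide (y), vertical sides, flat underside; top slopes from 32 mm high at the black thin end (-x) to 50 at the coloured thick end (+x), 41 at mid-length (0.119 rad). Point: 20.5 mm above underside; x to thick end, z normal to underside. 0.3-0.5 kg. Starts on the table, underside down.
- yellow_mid (a point): centre of the yellow-ended tapered filter cassette, 150 mm long (x), 60 wide (y), vertical sides, flat underside; top slopes from 32 mm high at the black thin end (-x) to 50 at the coloured thick end (+x), 41 at mid-length (0.119 rad). Point: 20.5 mm above underside; x to thick end, z normal to underside. 0.3-0.5 kg. Starts on the table, underside down.
- red_mid (a point): centre of the red-ended tapered filter cassette, 150 mm long (x), 60 wide (y), vertical sides, flat underside; top slopes from 32 mm high at the black thin end (-x) to 50 at the coloured thick end (+x), 41 at mid-length (0.119 rad). Point: 20.5 mm above underside; x to thick end, z normal to underside. 0.3-0.5 kg. Starts on the table, underside down.
- blue_thick (a point): point at the thick end of the blue cassette, 70 mm from its centre point along its x
- blue_top (a point): middle of the sloping top face of the blue cassette, 41 mm above its underside; x runs up the slope to the thick end, z is normal to the sloping face
- red_thick (a point): point at the thick end of the red cassette, 70 mm from its centre point along its x
- red_top (a point): middle of the sloping top face of the red cassette, 41 mm above its underside; x runs up the slope to the thick end, z is normal to the sloping face
- cartridge: bystander: round filter cartridge standing upright, white with green caps, 66 mm diameter, 130 mm high; origin under it
- gasket: bystander: black rubber ring, 72 mm diameter, 8 mm high; origin under its centre
- endcap: bystander: green round end cap, 50 mm diameter, 22 mm high; origin under its centre
- mallet: bystander: hammer lying near the far edge; origin under it
- driver: bystander: grey screwdriver lying on the left; origin under it
- tape: bystander: amber tape core ring, 96 mm diameter, 25 mm high; origin under its centre
Things that resemble listed ones, but are neither listed nor needed, are in the scene too. What is shaped like the part that bears yellow_mid but orange is not meant.

How it is judged (in metres and radians):
On the way, in this order (a step that is already met when the one before it is completed fails the run):
1. the blue cassette lies reversed along the green one, top level, let go (horizontal distance between blue_mid and green_mid below 0.02 m and z of blue_mid in the frame of green_mid between 0.032 and 0.05 m and angle between the y axis of blue_mid and the y axis of green_mid, either way round below 0.15 rad and x of blue_thick in the frame of green_mid below -0.05 m and angle between blue_top's own z axis and vertical below 0.06 rad and horizontal distance between green_mid and board_top below 0.03 m and height (world z) of green_mid between 0.032 and 0.045 m and contact force between the fingers and blue below 0.3 N), for 0.2 s.
2. the yellow cassette lies level crosswise on the pair, let go (horizontal distance between blue_mid and green_mid below 0.02 m and z of blue_mid in the frame of green_mid between 0.032 and 0.05 m and angle between the y axis of blue_mid and the y axis of green_mid, either way round below 0.15 rad and x of blue_thick in the frame of green_mid below -0.05 m and angle between each of blue_top, yellow_mid's own z axis and vertical below 0.06 rad and horizontal distance between yellow_mid and green_mid below 0.022 m and z of yellow_mid in the frame of green_mid between 0.07 and 0.096 m and angle between the x axis of yellow_mid and the y axis of green_mid, either way round below 0.18 rad and horizontal distance between green_mid and board_top below 0.03 m and height (world z) of green_mid between 0.032 and 0.045 m and contact force between the fingers and yellow below 0.3 N), for 0.2 s.
At the end, for the whole second after the job is handed in: Green within 30 mm of board middle. Blue on green, red on yellow: thick over thin, centres within 20 mm, parallel within 0.15 rad, tops level within 0.06 rad. Yellow on the pair: level within 0.06, centre within 22 mm of green's, square across within 0.18 rad, either way; released (horizontal distance between green_mid and board_top below 0.03 m and height (world z) of green_mid between 0.032 and 0.045 m and horizontal distance between blue_mid and green_mid below 0.02 m and z of blue_mid in the frame of green_mid between 0.032 and 0.05 m and angle between the y axis of blue_mid and the y axis of green_mid, either way round below 0.15 rad and x of blue_thick in the frame of green_mid below -0.05 m and angle between each of blue_top, yellow_mid, red_top's own z axis and vertical below 0.06 rad and horizontal distance between yellow_mid and green_mid below 0.022 m and z of yellow_mid in the frame of green_mid between 0.07 and 0.096 m and angle between the x axis of yellow_mid and the y axis of green_mid, either way round below 0.18 rad and horizontal distance between red_mid and yellow_mid below 0.02 m and z of red_mid in the frame of yellow_mid between 0.032 and 0.05 m and angle between the y axis of red_mid and the y axis of yellow_mid, either way round below 0.15 rad and x of red_thick in the frame of yellow_mid below -0.05 m and contact force between the fingers and red below 0.3 N); the robot touches nothing.
It fails at once if a bystander is moved by more than 30 mm (distance of any of cartridge, gasket, endcap, mallet, driver, tape from where it was at the start of the episode above 0.03 m).
It fails at once if the blue cassette is let go over 20 mm above its place (horizontal distance between blue_mid and green_mid below 0.05 m and z of blue_mid in the frame of green_mid above 0.061 m and contact force between the fingers and blue below 0.01 N).
It fails at once if the yellow cassette is let go over 20 mm above its place (horizontal distance between yellow_mid and green_mid below 0.05 m and z of yellow_mid in the frame of green_mid above 0.102 m and contact force between the fingers and yellow below 0.01 N).
It fails at once if the red cassette is let go over 20 mm above its place (horizontal distance between red_mid and yellow_mid below 0.05 m and z of red_mid in the frame of yellow_mid above 0.061 m and contact force between the fingers and red below 0.01 N).
It also fails if it takes over 72 s, if anything falls off the work surface, if the arm or the gripper's body presses on something with over 40 N, if the wrist force passes 120 N, or if a joint passes its speed limit or range.

## Working session

There is one attempt and no reset: what is moved stays moved. The work goes in short steps, Python scripts to look and compute and a tool call to move; the robot and the scene stay as the last step left them, time stands still between calls to the robot, and variables do not carry over. Pictures are saved under pics/ and viewed, and the job is handed in when it is done.

Besides the shell and the picture viewer there is one more tool, called after ">>>" as a command line: name --argument value ..., lists and objects as JSON in quotes. servo_tool: Moves the arm, as the interface text tells. Shifts and turns lie within -1 to 1; 1 stands for 12 cm of shift or 45 degrees of turn. Its arguments: {"type":"object","properties":{"commands":{"type":"array","items":{"type":"number"}},"newtons":{"type":"number"}},"required":["commands"]}

```bash
ls; mkdir -p pics; python3 - <<'E'
from station import monitor, read_camera, camera_info, workorder, robot
import cv2,numpy as np
s=monitor.read_state();print(s)
print(robot.tcp_to_tips)
for n in ["top","side","wrist"]:
    i=camera_info(n);print(n,i)
for n in ["top","side"]:
    p,d=read_camera(n);cv2.imwrite(f"pics/{n}0.png",p);np.save(f"{n}0.npy",d)
E
```

```text
pics
{'time_s': 0.0, 'qpos': array([-1.48703767e+00,  2.87171054e-01,  1.57819647e+00, -1.76788498e-05,
        1.27857896e+00, -1.49999548e-01]), 'qvel': array([ 0.00034474, -0.00028411,  0.00051304, -0.00041393, -0.00127403,
        0.00071995]), 'joint_torque': array([ 2.62384128e-04, -4.05982947e+01, -2.92625070e+01, -9.63543562e-05,
        5.84950758e-03, -7.34105043e-06]), 'tcp_pos': array([ 156.35981725, -656.37642524,  403.33255735]), 'orientation': array([-3.11782087e+00, -3.66084669e-01, -9.57962864e-05]), 'ft_force': array([-0.9751535 ,  0.51470721, -0.3084563 ]), 'moment': array([-0.00075405, -0.01366226, -0.03622621]), 'opening': 0.999074572505026}
173.4
top {'K': array([[502.62203993,   0.        , 319.8016198 ],
       [  0.        , 502.62203993, 198.92619307],
       [  0.        ,   0.        ,   1.        ]]), 'camera_from_world': array([[ 2.65226959e-02, -9.99636204e-01,  4.89956618e-03,
         2.33266240e+01],
       [ 9.93990059e-01,  2.68930003e-02,  1.06115644e-01,
        -4.90865623e+02],
       [-1.06208804e-01,  2.05564710e-03,  9.94341724e-01,
        
[... 454 characters left out ...]
7e+02],
       [-3.05906771e-01,  5.84288119e-01,  7.51683737e-01,
        -1.14844731e+03],
       [ 0.00000000e+00,  0.00000000e+00,  0.00000000e+00,
         1.00000000e+00]])}
wrist {'K': array([[309.70691629,   0.        , 319.95255247],
       [  0.        , 309.70691629, 202.32923342],
       [  0.        ,   0.        ,   1.        ]]), 'hand_eye': array([[ 3.43140896e-04,  9.59544709e-01,  2.81556092e-01,
         7.25445075e+01],
       [ 9.99999929e-01, -3.72201051e-04,  4.97331687e-05,
         7.54150091e-01],
       [ 1.52516672e-04,  2.81556055e-01, -9.59544769e-01,
         3.12593182e+01],
       [ 0.00000000e+00,  0.00000000e+00,  0.00000000e+00,
         1.00000000e+00]])}
```

View pics/top0.png

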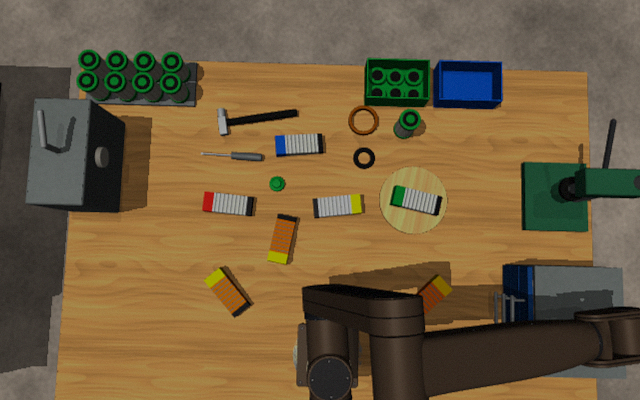

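View pics/side0.png

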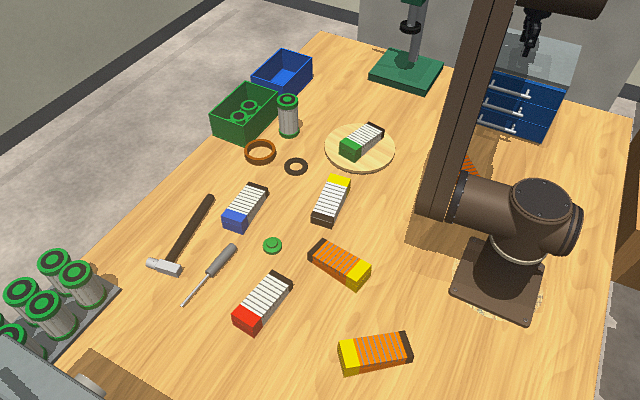

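The white-ribbed cassettes match the descriptions: blue (299,145), red (229,204), green (416,200), and yellow at (338,206). The orange-bodied ones with yellow ends at (282,239), (227,291) and (435,293) are decoys. I'll confirm this in a crop and measure the poses.

```bash
cat > h.py <<'E'
import numpy as np,cv2
from station import monitor, read_camera, camera_info, workorder, robot
from scipy.spatial.transform import Rotation as R
def ray(name,u,v):
    i=camera_info(name);K=i["K"];T=i["camera_from_world"]
    c=np.array([(u-K[0,2])/K[0,0],-(v-K[1,2])/K[1,1],-1.0])
    Ri=T[:3,:3].T
    return -Ri@T[:3,3],Ri@c
def at_z(name,u,v,z):
    o,d=ray(name,u,v);return o+d*(z-o[2])/d[2]
def proj(name,P):
    i=camera_info(name);K=i["K"];T=i["camera_from_world"]
    c=np.atleast_2d(P)@T[:3,:3].T+T[:3,3]
    return np.c_[K[0,2]+K[0,0]*c[:,0]/-c[:,2],K[1,2]-K[1,1]*c[:,1]/-c[:,2]]
def cloud(name,d):
    i=camera_info(name);K=i["K"];T=i["camera_from_world"]
    v,u=np.mgrid[:400,:640]
    c=np.stack([(u-K[0,2])/K[0,0]*d,-(v-K[1,2])/K[1,1]*d,-d],-1)
    return (c-T[:3,3])@T[:3,:3]
def corners(x,y,yaw,z0=0):
    L=np.array([[75,30,50],[75,-30,50],[-75,-30,32],[-75,30,32],[75,30,0],[75,-30,0],[-75,-30,0],[-75,30,0]],float)
    c,s=np.cos(yaw),np.sin(yaw)
    return np.c_[x+c*L[:,0]-s*L[:,1],y+s*L[:,0]+c*L[:,1],z0+L[:,2]]
E
python3 - <<'E'
from h import *
p=cv2.imread("pics/top0.png");d=np.load("top0.npy")
cv2.imwrite("pics/crop0.png",cv2.resize(p[120:260,190:460],None,fx=2.9,fy=2.9,interpolation=cv2.INTER_CUBIC))
C=cloud("top",d)
for n,(u0,v0,u1,v1),z in [("green",(385,178,448,222),18),("blue",(268,126,332,164),0),("yellow",(305,186,370,224),0),("red",(196,186,262,222),0)]:
    Q=C[v0:v1,u0:u1].reshape(-1,3)
    print(n,"floor",np.median(Q[:,2]),end=" ")
    m=(Q[:,2]>z+22)&(Q[:,2]<z+70);P=Q[m]
    r=cv2.minAreaRect(P[:,:2].astype(np.float32))
    A=np.c_[P[:,:2]-P[:,:2].mean(0),np.ones(len(P))];g=np.linalg.lstsq(A,P[:,2],rcond=None)[0]
    print(m.sum(),r,"grad",g[:2],np.hypot(*g[:2]),"upyaw",np.arctan2(g[1],g[0]))
E
```

```text
green floor 20.632160793100844 964 ((493.2983703613281, -266.8854064941406), (154.59669494628906, 61.64280319213867), 77.94499969482422) grad [0.05153261 0.0882587 ] 0.10220180070191616 upyaw 1.0423131407524098
blue floor 3.369470580550942 916 ((667.3328247070312, 110.70835876464844), (63.702938079833984, 152.88267517089844), 6.355807304382324) grad [0.01688141 0.11239667] 0.11365734981423821 upyaw 1.4217157100977122
yellow floor 3.3961338695979264 924 ((471.68463134765625, -17.33696746826172), (61.39818572998047, 152.95712280273438), 6.796642780303955) grad [ 0.03156469 -0.11401927] 0.1183077463467468 upyaw -1.3007235342700738
red floor 3.838565054874842 943 ((468.50653076171875, 330.99212646484375), (152.07862854003906, 61.43258285522461), 85.52568054199219) grad [0.02096366 0.11849999] 0.12034003287432422 upyaw 1.3956994117488188
```

View pics/crop0.png

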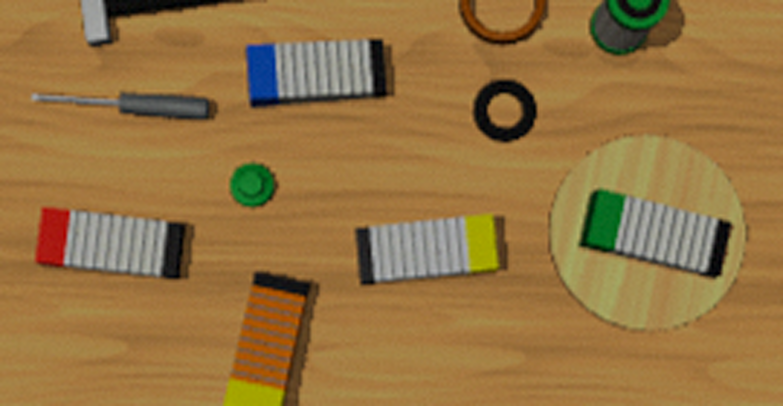

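```bash
cat > fit.py <<'E'
from h import *
from scipy.optimize import minimize
def fit(img_masks,x0,z0=0,zlow=12):
    S=8
    def cost(p):
        c=corners(p[0],p[1],p[2],z0); c[4:,2]=z0+zlow; t=0
        for name,m in img_masks.items():
            h=cv2.convexHull(proj(name,c).astype(np.float32)).reshape(-1,2)
            lo=h.min(0)-6; lo=np.floor(lo).astype(int); hi=np.ceil(h.max(0)+6).astype(int)
            M=cv2.resize(m[lo[1]:hi[1],lo[0]:hi[0]].astype(np.float32),None,fx=S,fy=S,interpolation=cv2.INTER_NEAREST)
            r=np.zeros_like(M);cv2.fillConvexPoly(r,np.round((h-lo+0.5)*S*16).astype(np.int32),1,shift=4)
            t+=np.abs(M-r).sum()/M.shape[0]/M.shape[1]
        return t
    best=None
    for dy in (-.06,0,.06):
        s0=np.array(x0)+[0,0,dy]
        sim=np.array([s0,s0+[6,0,0],s0+[0,6,0],s0+[0,0,.08]])
        r=minimize(cost,s0,method="Nelder-Mead",options=dict(initial_simplex=sim,xatol=.02,fatol=1e-5))
        if best is None or r.fun<best.fun:best=r
    return best.x,best.fun
def masks(name,d,z):
    C=cloud(name,d);return (C[...,2]>z)&(d>0)
E
python3 - <<'E'
from fit import *
ds={n:np.load(n+"0.npy") for n in("top","side")}
for n in ds:
    C=cloud(n,ds[n])
    for lab,(x,y) in dict(table=(560,0),t2=(400,200),board=(440,-200)).items():
        u,v=proj(n,[x,y,0])[0].round().astype(int);print(n,lab,C[v,u].round(1))
X={"green":(493,-267,np.radians(78),18),"blue":(667,111,np.radians(96),0),"yellow":(472,-17,np.radians(-83),0),"red":(468.5,331,np.radians(85.5),0)}
p={n:cv2.imread(f"pics/{n}0.png") for n in ds}
for k,(x,y,a,z) in X.items():
    for use in (("top",),("side",),("top","side")):
        r,f=fit({n:masks(n,ds[n],z+14) for n in use},(x,y,a),z)
        print(k,use,r.round(1)[:2],np.degrees(r[2]).round(1),round(f,3))
    for n in ds:
        cv2.polylines(p[n],[proj(n,corners(*r,z)[:4]).round().astype(np.int32)],True,(255,0,255),1)
# board
hsv=cv2.cvtColor(cv2.imread("pics/top0.png"),cv2.COLOR_BGR2HSV)
C=cloud("top",ds["top"])
m=((C[...,2]>11)&(np.hypot(C[...,0]-490,C[...,1]+260)<140)).astype(np.uint8)
cs=max(cv2.findContours(m,0,2)[0],key=cv2.contourArea);e=cv2.minEnclosingCircle(cs);el=cv2.fitEllipse(cs)
print("board",at_z("top",*e[0],18),at_z("top",*el[0],18),el)
C=cloud("side",ds["side"])
m=((C[...,2]>11)&(C[...,2]<27)&(np.hypot(C[...,0]-490,C[...,1]+260)<140))
print("side board", C[m].min(0),C[m].max(0))
cv2.imwrite("pics/ov_top.png",cv2.resize(p["top"][120:260,190:460],None,fx=2.9,fy=2.9,interpolation=cv2.INTER_CUBIC))
cv2.imwrite("pics/ov_side.png",cv2.resize(p["side"][100:350,200:420],None,fx=2.4,fy=2.4,interpolation=cv2.INTER_CUBIC))
E
```

```text
top table [558.6   1.6   5.6]
top t2 [400.2 198.5   0.5]
top board [ 439.1 -197.5   14.7]
side table [ 5.607e+02 -1.100e+00 -5.000e-01]
side t2 [ 3.994e+02  2.004e+02 -2.000e-01]
side board [ 432.2 -181.1   18.8]
green ('top',) [ 494.4 -267.2] 78.1 0.016
green ('side',) [ 495.3 -268. ] 77.8 0.016
green ('top', 'side') [ 494.6 -267.6] 78.1 0.033
blue ('top',) [668.5 110.1] 96.2 0.02
blue ('side',) [669.1 110.3] 96.2 0.014
blue ('top', 'side') [668.7 110.2] 96.0 0.035
yellow ('top',) [471.7 -16.3] -83.2 0.017
yellow ('side',) [472.1 -15.8] -83.2 0.031Traceback (most recent call last):
  File "<stdin>", line 11, in <module>
  File "fit.py", line 18, in fit
    r=minimize(cost,s0,method="Nelder-Mead",options=dict(initial_simplex=sim,xatol=.02,fatol=1e-5))
    res = _minimize_neldermead(fun, x0, args, callback, bounds=bounds,
                               **options)
    fxr = func(xr)
    fx = function(np.copy(x), *(wrapper_args + args))
  File "fit.py", line 8, in cost
    h=cv2.convexHull(proj(name,c).astype(np.float32)).reshape(-1,2)
                     ~~~~^^^^^^^^
  File "h.py", line 12, in proj
    i=camera_info(name);K=i["K"];T=i["camera_from_world"]
ValueError: time passes only in moves, steps and waits
```

The fits from the two cameras agree well. The script stopped because it made too many `camera_info` calls, so I'll cache that result.

```bash
sed -i 's/^from station import/from station import camera_info as _ci, /;' h.py; sed -i 's/^from station import camera_info as _ci,.*/from station import monitor, read_camera, workorder, robot\nfrom station import camera_info as _ci\nimport functools\ncamera_info=functools.lru_cache(None)(_ci)/' h.py
python3 - <<'E'
from fit import *
ds={n:np.load(n+"0.npy") for n in("top","side")}
X={"green":(493,-267,np.radians(78),18),"blue":(667,111,np.radians(96),0),"yellow":(472,-17,np.radians(-83),0),"red":(468.5,331,np.radians(85.5),0)}
p={n:cv2.imread(f"pics/{n}0.png") for n in ds}
for k,(x,y,a,z) in X.items():
    for use in (("top",),("side",),("top","side")):
        if len(use)<2 and k!="red":continue
        r,f=fit({n:masks(n,ds[n],z+14) for n in use},(x,y,a),z)
        print(k,use,r.round(1)[:2],np.degrees(r[2]).round(1),round(f,3))
    for n in ds:
        cv2.polylines(p[n],[proj(n,corners(*r,z)[:4]).round().astype(np.int32)],True,(255,0,255),1)
C=cloud("top",ds["top"])
m=((C[...,2]>11)&(np.hypot(C[...,0]-490,C[...,1]+260)<140)).astype(np.uint8)
cs=max(cv2.findContours(m,0,2)[0],key=cv2.contourArea);e=cv2.minEnclosingCircle(cs);el=cv2.fitEllipse(cs)
print("board",at_z("top",*e[0],18),at_z("top",*el[0],18),el)
C=cloud("side",ds["side"])
m=((C[...,2]>11)&(C[...,2]<27)&(np.hypot(C[...,0]-490,C[...,1]+260)<140))
print("side board", C[m].min(0),C[m].max(0))
cv2.imwrite("pics/ov_top.png",cv2.resize(p["top"][120:260,190:460],None,fx=2.9,fy=2.9,interpolation=cv2.INTER_CUBIC))
cv2.imwrite("pics/ov_side.png",cv2.resize(p["side"][100:350,200:420],None,fx=2.4,fy=2.4,interpolation=cv2.INTER_CUBIC))
E
```

```text
green ('top', 'side') [ 494.6 -267.6] 78.1 0.033
blue ('top', 'side') [668.7 110.2] 96.0 0.035
yellow ('top', 'side') [472.2 -16.3] -83.2 0.049
red ('top',) [468.9 331.5] 85.5 0.016
red ('side',) [469.  332.3] 85.8 0.014
red ('top', 'side') [469.  331.6] 85.5 0.03
board [ 497.44736472 -263.0810361    18.        ] [ 497.17783839 -262.92429098   18.        ] ((412.6290283203125, 199.49554443359375), (66.01679992675781, 67.4727554321289), 123.39912414550781)
side board [ 388.14592372 -364.41267548   11.09034674] [ 606.59639511 -150.51653813   26.98624975]
```

View pics/ov_top.png

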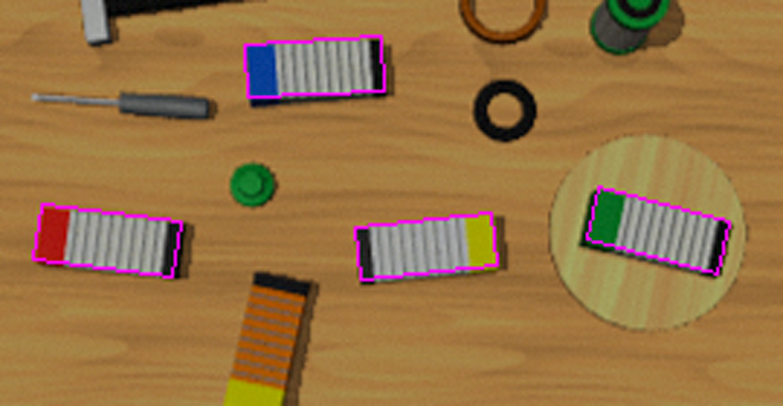

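View pics/ov_side.png

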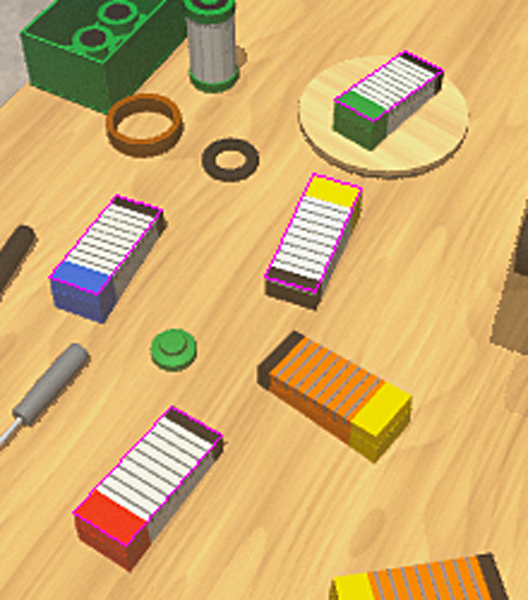

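```bash
cat > plan.py <<'E'
from h import *
import sys,math
def tgt(p,psi,tilt=0,g=155):
    Rm=R.from_euler("z",psi,degrees=True)*R.from_euler("y",tilt)*R.from_euler("x",np.pi)
    return np.array(p,float)-Rm.apply([0,0,g]),Rm   # p = wanted grasp point
def plan(targets):
    """print per-call 6-vectors from the measured pose through targets [(p,psi,tilt,turnsign)]"""
    s=monitor.read_state();p=s["tcp_pos"];Rm=R.from_rotvec(s["orientation"])
    print("t",round(s["time_s"],2),"p",p.round(1),"yaw",np.degrees(np.arctan2(*Rm.as_matrix()[[1,0],0])).round(1),"F",s["ft_force"].round(1),"op",round(s["opening"],3),"q",s["qpos"].round(2))
    for (gp,psi,tilt,sgn) in targets:
        P,Rt=tgt(gp,psi,tilt)
        yaw=np.degrees(np.arctan2(*Rm.as_matrix()[[1,0],0]))
        dy=(psi-yaw+180)%360-180
        if sgn and dy*sgn<0 and abs(dy)>20: dy+=360*sgn
        # via: steps with uniform yaw/pos/tilt interpolation
        tilt0=np.arcsin(-Rm.as_matrix()[2,0])
        for n in range(1,40):
            ok=True;pp,RR=p,Rm;out=[]
            for k in range(1,n+1):
                f=k/n;Pk=p+(P-p)*f
                Rk=Rt if k==n else R.from_euler("z",yaw+dy*f,degrees=True)*R.from_euler("y",tilt0+(tilt-tilt0)*f)*R.from_euler("x",np.pi)
                sh=RR.inv().apply(Pk-pp)/120;rv=np.degrees((RR.inv()*Rk).as_rotvec())/45
                if max(abs(sh).max(),abs(rv).max())>0.97:ok=False;break
                rows=math.ceil(max(np.linalg.norm(sh)*120/41.7,np.linalg.norm(rv)*45/7.16))
                out.append((np.r_[sh,rv],rows));pp,RR=Pk,Rk
            if ok:break
        print("->",np.round(P,1),psi)
        for o,r in out:print("  ",[float(v) for v in o.round(3)],"rows",r)
        p,Rm=P,Rt
E
python3 - <<'E'
from plan import *
plan([((668.7,110.2,155),96,0,0),((668.7,110.2,23),96,0,0)])
E
```

```text
t 0.1 p [ 156.4 -656.4  403.4] yaw 13.4 F [-0.7  0.4 -0.5] op 1.0 q [-1.49  0.29  1.58  0.    1.28 -0.15]
-> [668.7 110.2 310. ] 96
   [0.704, -0.653, 0.099, -0.003, -0.0, -0.229] rows 3
   [0.81, -0.516, 0.098, 0.0, -0.0, -0.229] rows 3
   [0.889, -0.363, 0.098, 0.0, -0.0, -0.229] rows 3
   [0.94, -0.198, 0.098, 0.0, -0.0, -0.229] rows 3
   [0.96, -0.026, 0.098, 0.0, -0.0, -0.229] rows 3
   [0.949, 0.147, 0.097, 0.0, -0.0, -0.229] rows 3
   [0.908, 0.314, 0.097, 0.0, -0.0, -0.229] rows 3
   [0.837, 0.472, 0.097, 0.0, -0.0, -0.229] rows 3
-> [668.7 110.2 178. ] 96
   [0.0, -0.0, 0.55, 0.0, 0.0, -0.0] rows 2
   [0.0, -0.0, 0.55, -0.0, -0.0, 0.0] rows 2
```

>>> servo_tool --commands '[0.7, -0.65, 0.05, 0, 0, -0.23, 1, 0.7, -0.65, 0.05, 0, 0, -0.23, 1, 0.7, -0.65, 0.05, 0, 0, -0.23, 1, 0.7, -0.65, 0.05, 0, 0, -0.23, 1]'

```text
time_s: 0.43
tcp_pos: [222.7, -557.0, 395.9]
orientation: [-3.066, -0.651, -0.003]
ft_force: [0.1, -0.3, -0.2]
opening: 1.0
```

>>> servo_tool --commands '[0.81, -0.52, 0.05, 0, 0, -0.23, 1, 0.81, -0.52, 0.05, 0, 0, -0.23, 1, 0.81, -0.52, 0.05, 0, 0, -0.23, 1, 0.81, -0.52, 0.05, 0, 0, -0.23, 1]'

```text
time_s: 0.77
tcp_pos: [288.5, -456.2, 389.3]
orientation: [-2.989, -0.93, -0.007]
ft_force: [0.5, 0.2, -0.9]
opening: 1.001
```

>>> servo_tool --commands '[0.89, -0.36, 0.1, 0, 0, -0.23, 1, 0.89, -0.36, 0.1, 0, 0, -0.23, 1, 0.89, -0.36, 0.1, 0, 0, -0.23, 1, 0.89, -0.36, 0.1, 0, 0, -0.23, 1]'

```text
time_s: 1.1
tcp_pos: [353.7, -356.1, 377.1]
orientation: [-2.887, -1.201, -0.01]
ft_force: [0.1, 0.3, 0.2]
opening: 1.003
```

>>> servo_tool --commands '[0.94, -0.2, 0.1, 0, 0, -0.23, 1, 0.94, -0.2, 0.1, 0, 0, -0.23, 1, 0.94, -0.2, 0.1, 0, 0, -0.23, 1, 0.94, -0.2, 0.1, 0, 0, -0.23, 1]'

```text
time_s: 1.43
tcp_pos: [417.9, -255.5, 365.7]
orientation: [-2.762, -1.462, -0.014]
ft_force: [-0.3, 0.3, -0.4]
opening: 0.999
```

```bash
python3 - <<'E'
from plan import *
plan([((668.7,110.2,155),96,0,0),((668.7,110.2,23),96,0,0)])
E
```

```text
t 1.43 p [ 417.9 -255.5  365.7] yaw 55.8 F [-0.3  0.3 -0.4] op 0.999 q [-0.76 -0.09  2.06  0.01  1.19 -0.17]
-> [668.7 110.2 310. ] 96
   [0.922, 0.005, 0.131, -0.011, -0.006, -0.223] rows 3
   [0.908, 0.165, 0.127, 0.002, -0.005, -0.223] rows 3
   [0.865, 0.321, 0.123, 0.001, -0.005, -0.223] rows 3
   [0.797, 0.467, 0.119, 0.0, -0.005, -0.223] rows 3
-> [668.7 110.2 178. ] 96
   [0.0, -0.0, 0.55, 0.0, 0.0, -0.0] rows 2
   [0.0, -0.0, 0.55, -0.0, -0.0, 0.0] rows 2
```

>>> servo_tool --commands '[0.92, 0, 0.13, -0.01, -0.01, -0.22, 1, 0.92, 0, 0.13, -0.01, -0.01, -0.22, 1, 0.92, 0, 0.13, -0.01, -0.01, -0.22, 1, 0.92, 0, 0.13, -0.01, -0.01, -0.22, 1]'

```text
time_s: 1.77
tcp_pos: [481.5, -161.5, 351.0]
orientation: [-2.63, -1.705, -0.012]
ft_force: [-0.0, -0.7, -0.2]
opening: 0.998
```

>>> servo_tool --commands '[0.91, 0.17, 0.13, 0, 0, -0.22, 1, 0.91, 0.17, 0.13, 0, 0, -0.22, 1, 0.91, 0.17, 0.13, 0, 0, -0.22, 1, 0.91, 0.17, 0.13, 0, 0, -0.22, 1]'

```text
time_s: 2.1
tcp_pos: [546.5, -67.9, 335.6]
orientation: [-2.47, -1.93, -0.014]
ft_force: [-0.4, -0.1, -0.3]
opening: 0.997
```

>>> servo_tool --commands '[0.87, 0.32, 0.12, 0, 0, -0.22, 1, 0.87, 0.32, 0.12, 0, 0, -0.22, 1, 0.87, 0.32, 0.12, 0, 0, -0.22, 1, 0.87, 0.32, 0.12, 0, 0, -0.22, 1]'

```text
time_s: 2.43
tcp_pos: [611.1, 26.1, 321.6]
orientation: [-2.292, -2.139, -0.016]
ft_force: [-0.2, 0.2, 0.4]
opening: 1.0
```

>>> servo_tool --commands '[0.8, 0.47, 0.12, 0, 0, -0.22, 1, 0.8, 0.47, 0.12, 0, 0, -0.22, 1, 0.8, 0.47, 0.12, 0, 0, -0.22, 1, 0.8, 0.47, 0.12, 0, 0, -0.22, 1, 0.8, 0.47, 0.12, 0, 0, -0.22, 1]'

```text
time_s: 2.85
tcp_pos: [674.8, 117.4, 307.6]
orientation: [-2.099, -2.33, -0.014]
ft_force: [-0.5, -0.7, 0.1]
opening: 1.0
```

```bash
python3 - <<'E'
from plan import *
plan([((668.7,110.2,115),96,0,0),((668.7,110.2,23),96,0,0)])
p,d=read_camera("wrist");cv2.imwrite("pics/w1.png",p)
E
```

```text
t 2.85 p [674.8 117.4 307.6] yaw 96.0 F [-0.5 -0.7  0.1] op 1.0 q [ 0.02  0.39  1.62  0.01  1.12 -0.09]
-> [668.7 110.2 270. ] 96
   [-0.058, -0.058, 0.312, 0.004, -0.013, -0.0] rows 1
-> [668.7 110.2 178. ] 96
   [0.0, -0.0, 0.767, 0.0, 0.0, 0.0] rows 3
```

View pics/w1.png

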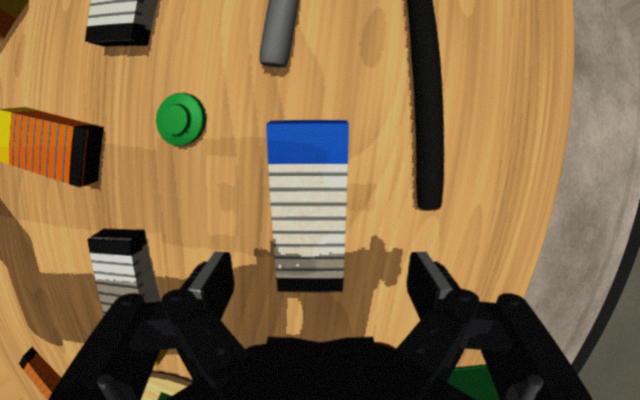

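The wrist view shows blue centred between the fingers (269–348 px). The hammer handle (430 px) and driver (280,40) are clear of them. I'll descend.

>>> servo_tool --commands '[-0.06, -0.06, 0.31, 0, -0.01, 0, 1, -0.06, -0.06, 0.31, 0, -0.01, 0, 1, -0.06, -0.06, 0.31, 0, -0.01, 0, 1, -0.06, -0.06, 0.31, 0, -0.01, 0, 1]'

```text
time_s: 3.23
tcp_pos: [668.1, 107.8, 271.5]
orientation: [2.106, 2.331, 0.007]
ft_force: [0.5, -0.1, 1.0]
opening: 1.0
```

```bash
python3 - <<'E'
from plan import *
plan([((668.7,110.2,23),96,0,0)])
E
```

```text
t 3.23 p [668.1 107.8 271.5] yaw 95.8 F [ 0.5 -0.1  1. ] op 1.0 q [ 0.01  0.42  1.66  0.    1.06 -0.09]
-> [668.7 110.2 178. ] 96
   [0.017, 0.004, 0.779, 0.004, -0.003, -0.004] rows 3
```

>>> servo_tool --commands '[0.02, 0, 0.3, 0, 0, 0, 1, 0.02, 0, 0.55, 0, 0, 0, 1, 0.02, 0, 0.7, 0, 0, 0, 1, 0.02, 0, 0.77, 0, 0, 0, 1, 0.02, 0, 0.77, 0, 0, 0, 1, 0.02, 0, 0.77, 0, 0, 0, 1]' --newtons 60

```text
time_s: 3.73
tcp_pos: [669.1, 110.4, 181.0]
orientation: [2.105, 2.329, 0.01]
ft_force: [0.4, -0.0, -0.0]
opening: 1.001
```

>>> servo_tool --commands '[0, 0, 0, 0, 0, 0, 0, 0, 0, 0, 0, 0, 0, 0, 0, 0, 0, 0, 0, 0, 0, 0, 0, 0, 0, 0, 0, 0, 0, 0, 0, 0, 0, 0, 0, 0, 0, 0, 0, 0, 0, 0]' --newtons 60

```text
time_s: 4.23
tcp_pos: [670.2, 110.4, 184.1]
orientation: [2.103, 2.327, 0.013]
ft_force: [-1.8, 0.1, 5.6]
opening: 0.691
```

```bash
python3 - <<'E'
from plan import *
plan([((668.7,110.2,23),96,0,0)])
E
```

```text
t 4.23 p [670.2 110.4 184.1] yaw 95.8 F [-1.8  0.1  5.6] op 0.691 q [ 0.01  0.54  1.68  0.    0.92 -0.09]
-> [668.7 110.2 178. ] 96
   [-0.001, -0.013, 0.051, 0.012, -0.003, -0.004] rows 1
```

>>> servo_tool --commands '[0, 0, 0, 0, 0, 0, 0, 0, 0, 0, 0, 0, 0, 0]'

```text
time_s: 4.4
tcp_pos: [670.3, 110.5, 184.7]
orientation: [2.102, 2.327, 0.015]
ft_force: [0.4, -0.3, -4.0]
opening: 0.69
```

>>> servo_tool --commands '[0, 0, -0.2, 0, 0, 0, 0, 0, 0, -0.4, 0, 0, 0, 0, 0, 0, -0.7, 0, 0, 0, 0, 0, 0, -1, 0, 0, 0, 0, 0, 0, -1, 0, 0, 0, 0, 0, 0, -1, 0, 0, 0, 0]'

```text
time_s: 4.9
tcp_pos: [669.7, 110.1, 307.7]
orientation: [2.099, 2.323, 0.022]
ft_force: [-0.1, 0.2, -4.9]
opening: 0.695
```

```bash
python3 - <<'E'
from plan import *
plan([((494.6,-267.6,180),258.1,0.119,-1)])
for n in("side","wrist"):
    p,d=read_camera(n);cv2.imwrite(f"pics/{n}2.png",p);np.save(f"{n}2.npy",d)
p=cv2.imread("pics/side2.png");cv2.imwrite("pics/side2c.png",cv2.resize(p[60:300,150:450],None,fx=2.5,fy=2.5))
E
```

```text
t 4.9 p [669.7 110.1 307.7] yaw 95.8 F [-0.1  0.2 -4.9] op 0.695 q [ 0.01  0.38  1.64  0.    1.1  -0.09]
-> [ 490.8 -285.6  333.9] 258.1
   [-0.626, -0.363, -0.051, 0.031, -0.037, 0.878] rows 6
   [-0.715, 0.118, -0.027, 0.031, -0.029, 0.878] rows 6
   [-0.477, 0.546, -0.021, 0.052, -0.029, 0.877] rows 6
   [-0.022, 0.724, -0.042, 0.073, -0.029, 0.876] rows 6
   [0.44, 0.57, -0.086, 0.094, -0.029, 0.874] rows 6
```

View pics/side2c.png

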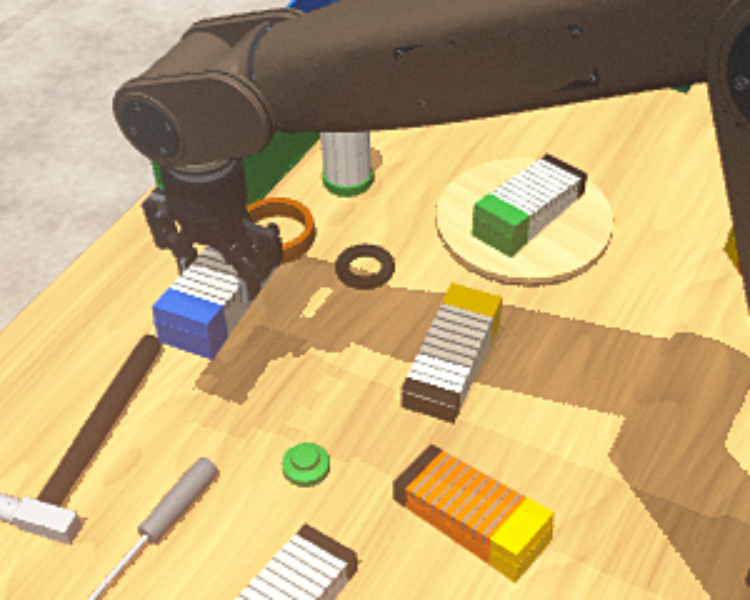

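View pics/wrist2.png

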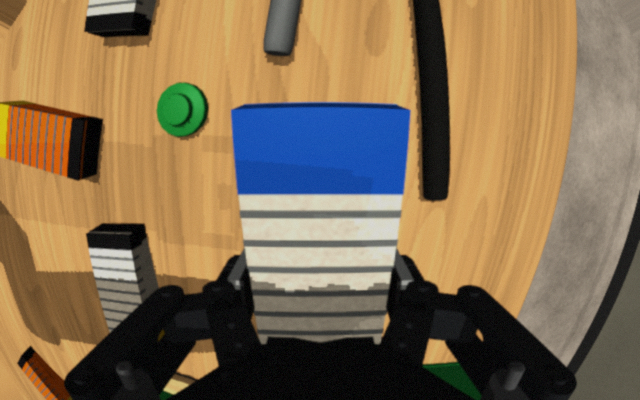

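```bash
cat >> plan.py <<'E'
def resid(rv,psi):  # tool rotation error at the grasp relative to nominal (cassette flat, yaw psi)
    return tgt((0,0,0),psi)[1].inv()*R.from_rotvec(rv)
def plan2(targets,E,g,off=(0,0)):
    """targets (cassette mid, psi, tilt, sgn); off = cassette mid in tool xy"""
    T=[]
    global tgt
    old=tgt
    def tgt2(p,psi,tilt=0):
        Rc=old(p,psi,tilt)[1];Rt=Rc*E
        return np.array(p,float)-Rt.apply([off[0],off[1],0])-Rc.apply([0,0,g]),Rt
    tgt=tgt2;plan(targets);tgt=old
E
python3 - <<'E'
from plan import *
d=np.load("side2.npy");p=cv2.imread("pics/side2.png");C=cloud("side",d)
hsv=cv2.cvtColor(p,cv2.COLOR_BGR2HSV)
m=(hsv[...,0]>100)&(hsv[...,0]<130)&(hsv[...,1]>120);m[:150]=0;m[:,300:]=0
P=C[m];print(m.sum(),P.min(0).round(1),P.max(0).round(1),np.percentile(P[:,2],[2,50,95,99]).round(1))
# white+blue top face plane
u0=[(212,173)];
E0=resid([2.102,2.327,.015],96.0);print(np.degrees(E0.as_rotvec()).round(2))
plan2([((494.6,-267.6,180),258.1,0.119,-1)],E0,163.8)
E
```

```text
218 [105.5 152.3 154.2] [696.  742.1 993.9] [156.9 172.3 175.7 176.8]
[-0.63  0.12  0.18]
t 5.0 p [668.1 110.1 302.3] yaw 95.8 F [-0.2 -0.4 -4.9] op 0.69 q [ 0.01  0.38  1.65  0.    1.1  -0.09]
-> [ 490.6 -286.6  342.6] 258.1
   [-0.628, -0.361, -0.071, 0.018, -0.033, 0.879] rows 6
   [-0.715, 0.121, -0.052, 0.03, -0.03, 0.878] rows 6
   [-0.476, 0.548, -0.045, 0.051, -0.03, 0.877] rows 6
   [-0.021, 0.724, -0.066, 0.073, -0.03, 0.876] rows 6
   [0.44, 0.569, -0.109, 0.079, -0.032, 0.878] rows 6
```

>>> servo_tool --commands '[-0.63, -0.36, -0.07, 0.02, -0.03, 0.88, 0, -0.63, -0.36, -0.07, 0.02, -0.03, 0.88, 0, -0.63, -0.36, -0.07, 0.02, -0.03, 0.88, 0, -0.63, -0.36, -0.07, 0.02, -0.03, 0.88, 0, -0.63, -0.36, -0.07, 0.02, -0.03, 0.88, 0, -0.63, -0.36, -0.07, 0.02, -0.03, 0.88, 0]'

```text
time_s: 5.5
tcp_pos: [631.5, 30.0, 306.2]
orientation: [2.772, 1.469, -0.039]
ft_force: [0.8, -0.8, -4.9]
opening: 0.694
```

>>> servo_tool --commands '[-0.71, 0.12, -0.05, 0.03, -0.03, 0.88, 0, -0.71, 0.12, -0.05, 0.03, -0.03, 0.88, 0, -0.71, 0.12, -0.05, 0.03, -0.03, 0.88, 0, -0.71, 0.12, -0.05, 0.03, -0.03, 0.88, 0, -0.71, 0.12, -0.05, 0.03, -0.03, 0.88, 0, -0.71, 0.12, -0.05, 0.03, -0.03, 0.88, 0]'

```text
time_s: 6.0
tcp_pos: [594.6, -48.7, 310.3]
orientation: [-3.11, -0.433, 0.093]
ft_force: [-0.8, -0.1, -5.0]
opening: 0.692
```

>>> servo_tool --commands '[-0.48, 0.55, -0.05, 0.05, -0.03, 0.88, 0, -0.48, 0.55, -0.05, 0.05, -0.03, 0.88, 0, -0.48, 0.55, -0.05, 0.05, -0.03, 0.88, 0, -0.48, 0.55, -0.05, 0.05, -0.03, 0.88, 0, -0.48, 0.55, -0.05, 0.05, -0.03, 0.88, 0, -0.48, 0.55, -0.05, 0.05, -0.03, 0.88, 0]'

```text
time_s: 6.5
tcp_pos: [556.5, -128.1, 315.4]
orientation: [-3.053, 0.654, 0.141]
ft_force: [1.0, 0.2, -4.2]
opening: 0.693
```

```bash
python3 - <<'E'
from plan import *
E0=resid([2.102,2.327,.015],96.0)
plan2([((494.6,-267.6,160),258.1,0.119,-1)],E0,163.8)
E
```

```text
t 6.5 p [ 556.5 -128.1  315.4] yaw -24.2 F [ 1.   0.2 -4.2] op 0.693 q [-0.4   0.17  1.89 -0.    1.18  1.59]
-> [ 490.6 -286.6  322.6] 258.1
   [0.018, 0.715, -0.03, 0.088, -0.018, 0.859] rows 6
   [0.459, 0.544, -0.079, 0.082, -0.019, 0.862] rows 6
```

>>> servo_tool --commands '[0.02, 0.71, -0.03, 0.09, -0.02, 0.86, 0, 0.02, 0.71, -0.03, 0.09, -0.02, 0.86, 0, 0.02, 0.71, -0.03, 0.09, -0.02, 0.86, 0, 0.02, 0.71, -0.03, 0.09, -0.02, 0.86, 0, 0.02, 0.71, -0.03, 0.09, -0.02, 0.86, 0, 0.02, 0.71, -0.03, 0.09, -0.02, 0.86, 0]'

```text
time_s: 7.0
tcp_pos: [523.0, -206.9, 315.3]
orientation: [-2.62, 1.621, 0.15]
ft_force: [-0.5, -0.4, -4.4]
opening: 0.691
```

>>> servo_tool --commands '[0.46, 0.54, -0.08, 0.08, -0.02, 0.86, 0, 0.46, 0.54, -0.08, 0.08, -0.02, 0.86, 0, 0.46, 0.54, -0.08, 0.08, -0.02, 0.86, 0, 0.46, 0.54, -0.08, 0.08, -0.02, 0.86, 0, 0.46, 0.54, -0.08, 0.08, -0.02, 0.86, 0, 0.46, 0.54, -0.08, 0.08, -0.02, 0.86, 0, 0.46, 0.54, -0.08, 0.08, -0.02, 0.86, 0, 0.46, 0.54, -0.08, 0.08, -0.02, 0.86, 0]'

```text
time_s: 7.67
tcp_pos: [489.3, -285.5, 316.1]
orientation: [-1.918, 2.381, 0.147]
ft_force: [0.0, -0.1, -4.9]
opening: 0.692
```

```bash
python3 - <<'E'
from plan import *
E0=resid([2.102,2.327,.015],96.0)
plan2([((494.6,-267.6,110),258.1,0.119,0)],E0,163.8)
E
```

```text
t 7.67 p [ 489.3 -285.5  316.1] yaw -102.4 F [ 0.  -0.1 -4.9] op 0.692 q [-0.72  0.15  1.91  0.1   1.17  2.59]
-> [ 490.6 -286.6  272.6] 258.1
   [0.052, -0.021, 0.358, 0.016, 0.008, -0.007] rows 2
```

>>> servo_tool --commands '[0.05, -0.02, 0.18, 0.02, 0.01, -0.01, 0, 0.05, -0.02, 0.36, 0.02, 0.01, -0.01, 0, 0.05, -0.02, 0.36, 0.02, 0.01, -0.01, 0, 0.05, -0.02, 0.36, 0.02, 0.01, -0.01, 0, 0.05, -0.02, 0.36, 0.02, 0.01, -0.01, 0]'

```text
time_s: 8.08
tcp_pos: [490.8, -286.4, 272.8]
orientation: [-1.925, 2.371, 0.12]
ft_force: [-0.0, -0.1, -3.3]
opening: 0.694
```

```bash
python3 - <<'E'
from plan import *
p,d=read_camera("side");cv2.imwrite("pics/side3.png",cv2.resize(p[60:220,280:480],None,fx=4,fy=3.7));np.save("side3.npy",d)
E0=resid([2.102,2.327,.015],96.0)
plan2([((494.6,-267.6,84),258.1,0.119,0)],E0,163.8)
E
```

```text
t 8.13 p [ 491.  -286.7  273.7] yaw -101.9 F [-0.2  0.6 -4.7] op 0.691 q [-0.72  0.21  1.93  0.11  1.07  2.57]
-> [ 490.6 -286.6  246.6] 258.1
   [0.026, 0.002, 0.224, -0.007, -0.003, 0.004] rows 1
```

View pics/side3.png

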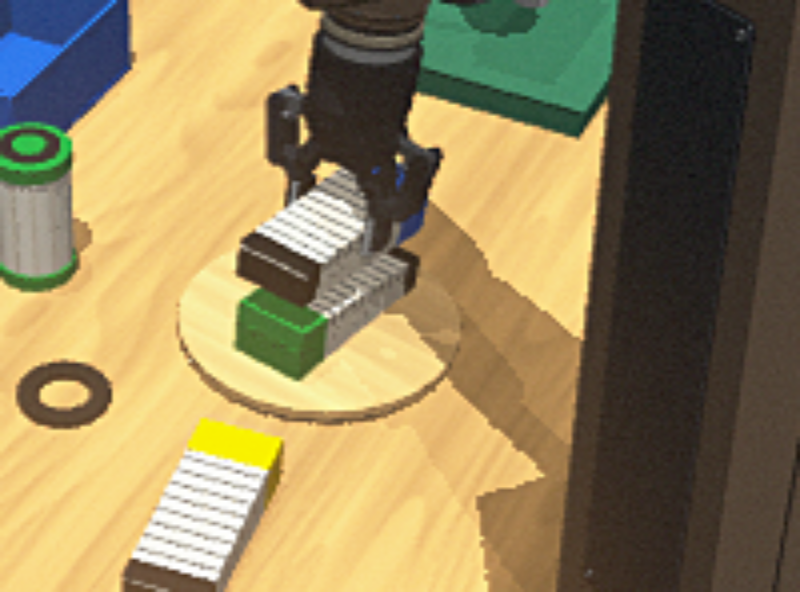

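Blue hangs right over green, tilted, with its black end over the green end. I'll lower in small steps.

>>> servo_tool --commands '[0.01, 0, 0.08, 0, 0, 0, 0, 0.02, 0, 0.15, 0, 0, 0, 0, 0.03, 0, 0.2, 0, 0, 0, 0, 0.03, 0, 0.22, 0, 0, 0, 0, 0.03, 0, 0.22, 0, 0, 0, 0, 0.03, 0, 0.22, 0, 0, 0, 0]'

```text
time_s: 8.63
tcp_pos: [490.7, -287.2, 246.7]
orientation: [-1.925, 2.371, 0.118]
ft_force: [-0.6, -0.9, -4.9]
opening: 0.689
```

```bash
python3 - <<'E'
from plan import *
E0=resid([2.102,2.327,.015],96.0)
plan2([((494.6,-267.6,79.6),258.1,0.119,0)],E0,163.8)
E
```

```text
t 8.63 p [ 490.7 -287.2  246.7] yaw -101.9 F [-0.6 -0.9 -4.9] op 0.689 q [-0.72  0.25  1.94  0.11  1.02  2.56]
-> [ 490.6 -286.6  242.2] 258.1
   [0.0, 0.001, 0.037, -0.006, -0.003, 0.004] rows 1
```

>>> servo_tool --commands '[0, 0, 0.01, 0, 0, 0, 0, 0, 0, 0.02, 0, 0, 0, 0, 0, 0, 0.03, 0, 0, 0, 0, 0, 0, 0.04, 0, 0, 0, 0, 0, 0, 0.04, 0, 0, 0, 0]'

```text
time_s: 9.05
tcp_pos: [490.9, -286.7, 242.3]
orientation: [-1.925, 2.371, 0.118]
ft_force: [0.7, -0.1, -1.9]
opening: 0.691
```

>>> servo_tool --commands '[0, 0, 0.01, 0, 0, 0, 0, 0, 0, 0.015, 0, 0, 0, 0, 0, 0, 0.015, 0, 0, 0, 0]'

```text
time_s: 9.3
tcp_pos: [491.1, -286.8, 242.2]
orientation: [-1.926, 2.371, 0.119]
ft_force: [-4.8, 1.3, 5.8]
opening: 0.692
```

Contact is confirmed: Fz went from −4.9 to +5.8. I'll release.

>>> servo_tool --commands '[0, 0, 0, 0, 0, 0, 0.8, 0, 0, 0, 0, 0, 0, 0.9, 0, 0, 0, 0, 0, 0, 1, 0, 0, 0, 0, 0, 0, 1, 0, 0, 0, 0, 0, 0, 1]'

```text
time_s: 9.72
tcp_pos: [491.2, -286.9, 242.3]
orientation: [-1.925, 2.371, 0.118]
ft_force: [-0.3, -0.3, 0.1]
opening: 1.002
```

>>> servo_tool --commands '[0, 0, -0.2, 0, 0, 0, 1, 0, 0, -0.5, 0, 0, 0, 1, 0, 0, -0.9, 0, 0, 0, 1, 0, 0, -0.9, 0, 0, 0, 1, 0, 0, -0.9, 0, 0, 0, 1]'

```text
time_s: 10.13
tcp_pos: [490.2, -300.1, 354.3]
orientation: [-1.925, 2.37, 0.104]
ft_force: [0.7, -0.4, -1.4]
opening: 0.999
```

```bash
python3 - <<'E'
from plan import *
p,d=read_camera("side");cv2.imwrite("pics/side4.png",cv2.resize(p[60:220,280:480],None,fx=4,fy=3.7));np.save("side4.npy",d);cv2.imwrite("pics/side4f.png",p)
p,d=read_camera("wrist");cv2.imwrite("pics/w4.png",p)
plan([((472.2,-16.3,130),96.8,0,1)])
E
```

```text
t 10.23 p [ 489.1 -298.9  348.9] yaw -101.9 F [ 0.3  0.2 -0.9] op 0.999 q [-0.74  0.12  1.87  0.1   1.21  2.57]
-> [472.2 -16.3 285. ] 96.8
   [-0.44, 0.123, 0.159, -0.083, 0.031, -0.878] rows 6
   [-0.418, -0.195, 0.146, -0.071, 0.028, -0.88] rows 6
   [-0.198, -0.425, 0.121, -0.051, 0.028, -0.882] rows 6
   [0.118, -0.458, 0.101, -0.03, 0.028, -0.882] rows 6
   [0.382, -0.28, 0.098, -0.01, 0.028, -0.883] rows 6
```

View pics/side4.png

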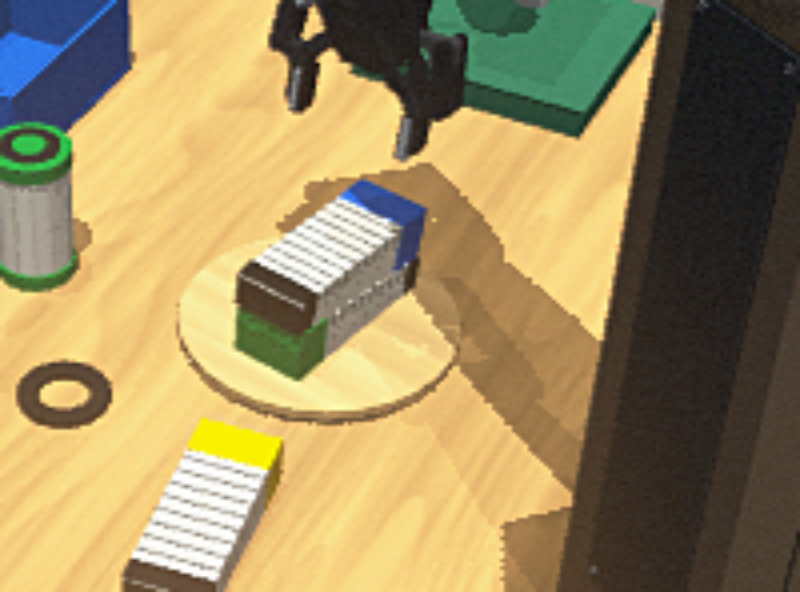

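View pics/w4.png

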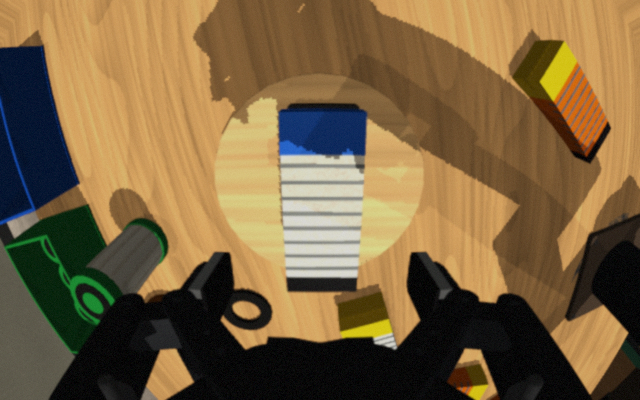

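Blue sits flush and level on green, reversed. Next is yellow.

>>> servo_tool --commands '[-0.44, 0.12, 0, -0.08, 0.03, -0.88, 1, -0.44, 0.12, 0, -0.08, 0.03, -0.88, 1, -0.44, 0.12, 0, -0.08, 0.03, -0.88, 1, -0.44, 0.12, 0, -0.08, 0.03, -0.88, 1, -0.44, 0.12, 0, -0.08, 0.03, -0.88, 1, -0.44, 0.12, 0, -0.08, 0.03, -0.88, 1]'

```text
time_s: 10.73
tcp_pos: [485.3, -243.8, 351.9]
orientation: [-2.652, 1.584, 0.129]
ft_force: [-0.1, 0.6, -1.0]
opening: 0.999
```

>>> servo_tool --commands '[-0.42, -0.2, 0.1, -0.07, 0.03, -0.88, 1, -0.42, -0.2, 0.1, -0.07, 0.03, -0.88, 1, -0.42, -0.2, 0.1, -0.07, 0.03, -0.88, 1, -0.42, -0.2, 0.1, -0.07, 0.03, -0.88, 1, -0.42, -0.2, 0.1, -0.07, 0.03, -0.88, 1, -0.42, -0.2, 0.1, -0.07, 0.03, -0.88, 1]'

```text
time_s: 11.23
tcp_pos: [481.4, -186.4, 341.7]
orientation: [-3.065, 0.586, 0.116]
ft_force: [-0.7, -0.4, 0.1]
opening: 1.005
```

>>> servo_tool --commands '[-0.2, -0.43, 0.1, -0.05, 0.03, -0.88, 1, -0.2, -0.43, 0.1, -0.05, 0.03, -0.88, 1, -0.2, -0.43, 0.1, -0.05, 0.03, -0.88, 1, -0.2, -0.43, 0.1, -0.05, 0.03, -0.88, 1, -0.2, -0.43, 0.1, -0.05, 0.03, -0.88, 1, -0.2, -0.43, 0.1, -0.05, 0.03, -0.88, 1]'

```text
time_s: 11.73
tcp_pos: [476.6, -128.4, 328.8]
orientation: [-3.096, -0.501, 0.082]
ft_force: [0.1, 0.1, -0.7]
opening: 0.997
```

```bash
python3 - <<'E'
from plan import *
plan([((472.2,-16.3,120),96.8,0,1)])
E
```

```text
t 11.73 p [ 476.6 -128.4  328.8] yaw 18.4 F [ 0.1  0.1 -0.7] op 0.997 q [-0.46 -0.03  2.07 -0.03  1.14  0.8 ]
-> [472.2 -16.3 275. ] 96.8
   [0.141, -0.446, 0.223, -0.048, 0.026, -0.871] rows 6
   [0.39, -0.266, 0.214, -0.011, 0.031, -0.871] rows 6
```

>>> servo_tool --commands '[0.14, -0.45, 0.22, -0.05, 0.03, -0.87, 1, 0.14, -0.45, 0.22, -0.05, 0.03, -0.87, 1, 0.14, -0.45, 0.22, -0.05, 0.03, -0.87, 1, 0.14, -0.45, 0.22, -0.05, 0.03, -0.87, 1, 0.14, -0.45, 0.22, -0.05, 0.03, -0.87, 1, 0.14, -0.45, 0.22, -0.05, 0.03, -0.87, 1]'

```text
time_s: 12.23
tcp_pos: [473.0, -71.2, 299.2]
orientation: [2.741, 1.517, -0.035]
ft_force: [0.2, -0.1, 0.4]
opening: 1.0
```

>>> servo_tool --commands '[0.39, -0.27, 0.21, -0.01, 0.03, -0.87, 1, 0.39, -0.27, 0.21, -0.01, 0.03, -0.87, 1, 0.39, -0.27, 0.21, -0.01, 0.03, -0.87, 1, 0.39, -0.27, 0.21, -0.01, 0.03, -0.87, 1, 0.39, -0.27, 0.21, -0.01, 0.03, -0.87, 1, 0.39, -0.27, 0.21, -0.01, 0.03, -0.87, 1, 0.39, -0.27, 0.21, -0.01, 0.03, -0.87, 1, 0.39, -0.27, 0.21, -0.01, 0.03, -0.87, 1]'

```text
time_s: 12.9
tcp_pos: [469.1, -14.5, 270.9]
orientation: [-2.077, -2.347, 0.003]
ft_force: [-0.2, -0.4, -0.7]
opening: 0.998
```

```bash
python3 - <<'E'
from plan import *
plan([((472.2,-16.3,23),96.8,0,0)])
p,d=read_camera("wrist");cv2.imwrite("pics/w5.png",p)
p,d=read_camera("top");cv2.imwrite("pics/top5.png",p);np.save("top5.npy",d)
cv2.imwrite("pics/top5c.png",cv2.resize(p[120:260,260:460],None,fx=3.9,fy=3.9,interpolation=cv2.INTER_CUBIC))
E
```

```text
t 12.9 p [469.1 -14.5 270.9] yaw 97.0 F [-0.2 -0.4 -0.7] op 0.998 q [-0.25 -0.01  2.17  0.    0.99 -0.37]
-> [472.2 -16.3 178. ] 96.8
   [-0.021, 0.028, 0.774, -0.008, -0.005, 0.004] rows 3
```

View pics/w5.png

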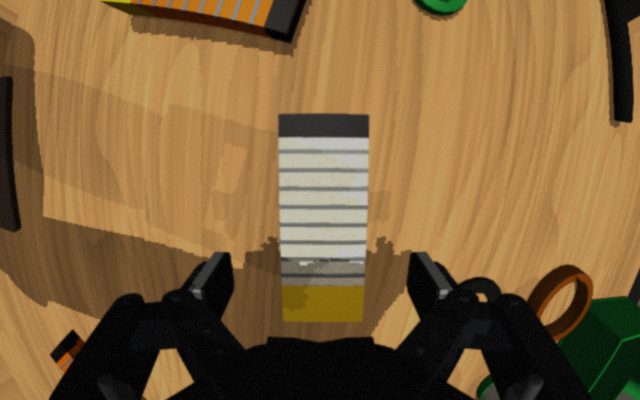

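View pics/top5c.png

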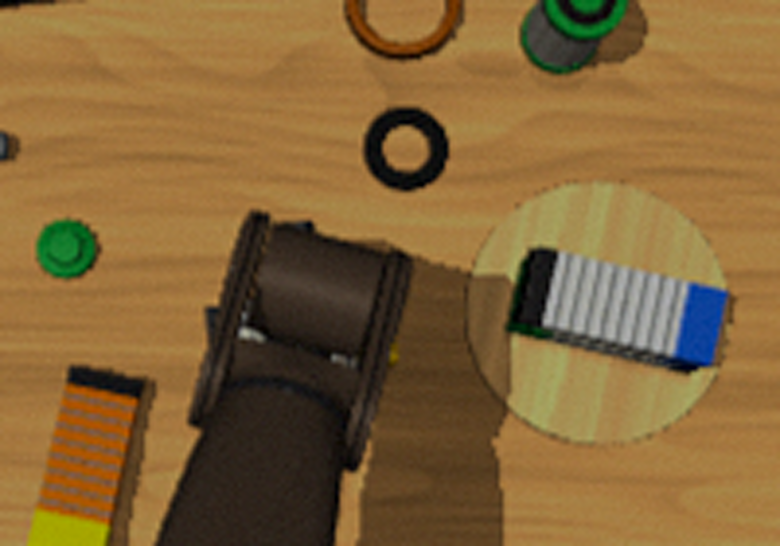

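>>> servo_tool --commands '[-0.02, 0.03, 0.3, 0, 0, 0, 1, -0.02, 0.03, 0.55, 0, 0, 0, 1, -0.02, 0.03, 0.7, 0, 0, 0, 1, -0.02, 0.03, 0.77, 0, 0, 0, 1, -0.02, 0.03, 0.77, 0, 0, 0, 1, -0.02, 0.03, 0.77, 0, 0, 0, 1, -0.02, 0.03, 0.77, 0, 0, 0, 1]'

```text
time_s: 13.58
tcp_pos: [473.8, -16.5, 180.7]
orientation: [-2.08, -2.35, -0.0]
ft_force: [-0.0, -1.2, -0.4]
opening: 1.004
```

>>> servo_tool --commands '[0, 0, 0, 0, 0, 0, 0, 0, 0, 0, 0, 0, 0, 0, 0, 0, 0, 0, 0, 0, 0, 0, 0, 0, 0, 0, 0, 0, 0, 0, 0, 0, 0, 0, 0, 0, 0, 0, 0, 0, 0, 0]'

```text
time_s: 14.08
tcp_pos: [474.3, -16.7, 182.2]
orientation: [-2.08, -2.351, -0.0]
ft_force: [-1.2, 0.1, 6.1]
opening: 0.691
```

```bash
python3 - <<'E'
from plan import *
plan([((472.2,-16.3,23),96.8,0,0)])
E
```

```text
t 14.08 p [474.3 -16.7 182.2] yaw 97.0 F [-1.2  0.1  6.1] op 0.691 q [-0.25  0.17  2.19  0.    0.79 -0.37]
-> [472.2 -16.3 178. ] 96.8
   [0.005, -0.017, 0.035, -0.002, -0.002, 0.004] rows 1
```

>>> servo_tool --commands '[0, 0, -0.2, 0, 0, 0, 0, 0, 0, -0.4, 0, 0, 0, 0, 0, 0, -0.7, 0, 0, 0, 0, 0, 0, -1, 0, 0, 0, 0, 0, 0, -1, 0, 0, 0, 0, 0, 0, -1, 0, 0, 0, 0]'

```text
time_s: 14.58
tcp_pos: [474.9, -16.9, 304.4]
orientation: [2.08, 2.351, 0.005]
ft_force: [-0.2, -0.9, -4.8]
opening: 0.693
```

```bash
python3 - <<'E'
from plan import *
E0=resid([-2.08,-2.351,0],96.8);print(np.degrees(E0.as_rotvec()).round(2))
plan2([((494.6,-267.6,175),168.1,0,1)],E0,161.7)
p,d=read_camera("side");cv2.imwrite("pics/side6.png",p);np.save("side6.npy",d)
# pair check with side depth: top level of blue
for n,f in(("top","top5.npy"),("side","side6.npy")):
    C=cloud(n,np.load(f)); m=(C[...,2]>88)&(C[...,2]<112)&(np.hypot(C[...,0]-494.6,C[...,1]+267.6)<95)
    P=C[m];A=np.c_[P[:,:2]-P[:,:2].mean(0),np.ones(len(P))];g=np.linalg.lstsq(A,P[:,2],rcond=None)[0]
    print(n,m.sum(),cv2.minAreaRect(P[:,:2].astype(np.float32)),g.round(3),np.median(P[:,2]))
E
```

```text
[ 0.1   0.11 -0.2 ]
t 14.58 p [474.9 -16.9 304.4] yaw 97.0 F [-0.2 -0.9 -4.8] op 0.693 q [-0.25 -0.05  2.14  0.    1.05 -0.37]
-> [ 494.6 -267.6  336.7] 168.1
   [-0.698, -0.03, -0.09, 0.005, 0.001, -0.527] rows 4
   [-0.627, -0.309, -0.09, -0.0, 0.0, -0.527] rows 4
   [-0.45, -0.534, -0.09, 0.003, 0.002, -0.531] rows 4
top 1012 ((494.82012939453125, -267.41656494140625), (155.31427001953125, 61.734134674072266), 77.75122833251953) [1.00000e-03 0.00000e+00 1.00139e+02] 100.28352965551264
side 730 ((493.8573303222656, -266.2677001953125), (159.04527282714844, 63.827484130859375), 78.86544036865234) [ 5.1000e-02 -2.3000e-02  9.9355e+01] 100.0298140814792
```

View pics/side6.png

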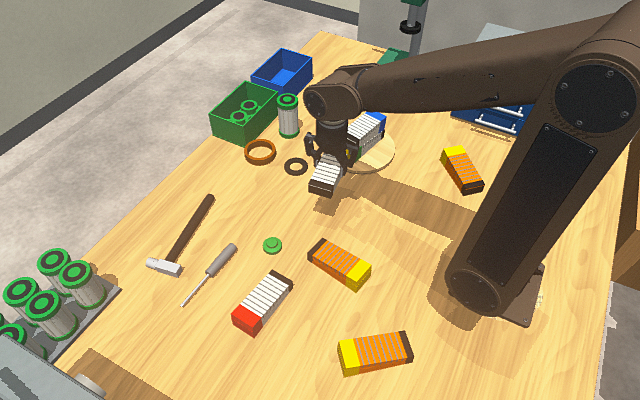

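The pair measures level (top z = 100, centre 494.8, −267.4). I'll carry yellow over.

>>> servo_tool --commands '[-0.7, -0.03, -0.25, 0, 0, -0.53, 0, -0.7, -0.03, -0.25, 0, 0, -0.53, 0, -0.7, -0.03, -0.25, 0, 0, -0.53, 0, -0.7, -0.03, -0.25, 0, 0, -0.53, 0, -0.7, -0.03, -0.25, 0, 0, -0.53, 0]'

```text
time_s: 15.05
tcp_pos: [479.8, -101.2, 328.9]
orientation: [-1.548, -2.725, -0.0]
ft_force: [0.3, 0.4, -4.3]
opening: 0.691
```

>>> servo_tool --commands '[-0.63, -0.31, -0.05, 0, 0, -0.53, 0, -0.63, -0.31, -0.05, 0, 0, -0.53, 0, -0.63, -0.31, -0.05, 0, 0, -0.53, 0, -0.63, -0.31, -0.05, 0, 0, -0.53, 0, -0.63, -0.31, -0.05, 0, 0, -0.53, 0]'

```text
time_s: 15.47
tcp_pos: [485.8, -185.2, 331.5]
orientation: [-0.953, -2.98, -0.005]
ft_force: [-0.4, -0.2, -5.1]
opening: 0.69
```

>>> servo_tool --commands '[-0.45, -0.53, 0, 0, 0, -0.53, 0, -0.45, -0.53, 0, 0, 0, -0.53, 0, -0.45, -0.53, 0, 0, 0, -0.53, 0, -0.45, -0.53, 0, 0, 0, -0.53, 0, -0.45, -0.53, 0, 0, 0, -0.53, 0, -0.45, -0.53, 0, 0, 0, -0.53, 0]'

```text
time_s: 15.97
tcp_pos: [492.6, -267.3, 328.7]
orientation: [-0.32, -3.11, -0.013]
ft_force: [-0.5, -0.8, -4.7]
opening: 0.691
```

```bash
python3 - <<'E'
from plan import *
E0=resid([-2.08,-2.351,0],96.8)
plan2([((494.8,-267.5,145),168.1,0,0)],E0,161.7)
E
```

```text
t 15.97 p [ 492.6 -267.3  328.7] yaw 168.2 F [-0.5 -0.8 -4.7] op 0.691 q [-0.68  0.11  1.92 -0.    1.12 -2.04]
-> [ 494.8 -267.5  306.7] 168.1
   [-0.021, 0.001, 0.183, 0.011, -0.018, -0.001] rows 1
```

>>> servo_tool --commands '[-0.02, 0, 0.1, 0.01, -0.02, 0, 0, -0.02, 0, 0.18, 0.01, -0.02, 0, 0, -0.02, 0, 0.18, 0.01, -0.02, 0, 0, -0.02, 0, 0.18, 0.01, -0.02, 0, 0]'

```text
time_s: 16.3
tcp_pos: [494.3, -266.6, 305.6]
orientation: [-0.321, -3.122, -0.001]
ft_force: [-0.1, 0.2, -4.2]
opening: 0.691
```

```bash
python3 - <<'E'
from plan import *
p,d=read_camera("side");cv2.imwrite("pics/side7.png",cv2.resize(p[40:220,280:480],None,fx=3.6,fy=3.3))
E0=resid([-2.08,-2.351,0],96.8)
plan2([((494.8,-267.5,124.5),168.1,0,0)],E0,161.7)
E
```

```text
t 16.35 p [ 494.6 -267.   306.6] yaw 168.2 F [ 0.5 -0.9 -4.5] op 0.692 q [-0.68  0.14  1.94 -0.    1.06 -2.04]
-> [ 494.8 -267.5  286.2] 168.1
   [-0.003, -0.003, 0.17, 0.002, 0.001, -0.001] rows 1
```

View pics/side7.png

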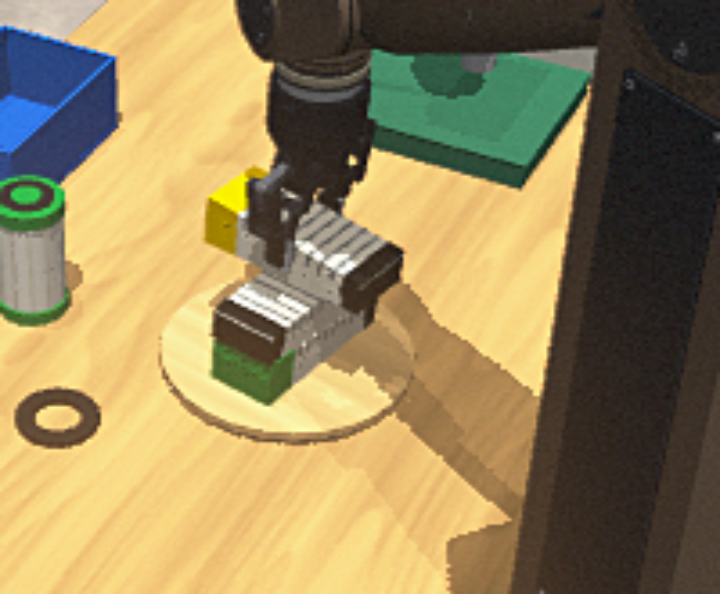

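Yellow is crosswise and centred over the pair. I'll lower it.

>>> servo_tool --commands '[0, 0, 0.06, 0, 0, 0, 0, 0, 0, 0.12, 0, 0, 0, 0, 0, 0, 0.16, 0, 0, 0, 0, 0, 0, 0.17, 0, 0, 0, 0, 0, 0, 0.17, 0, 0, 0, 0]'

```text
time_s: 16.77
tcp_pos: [494.3, -266.9, 285.2]
orientation: [-0.322, -3.122, -0.001]
ft_force: [0.7, -0.2, -4.6]
opening: 0.689
```

>>> servo_tool --commands '[0, 0, 0.01, 0, 0, 0, 0, 0, 0, 0.02, 0, 0, 0, 0, 0, 0, 0.03, 0, 0, 0, 0, 0, 0, 0.03, 0, 0, 0, 0]'

```text
time_s: 17.1
tcp_pos: [494.5, -267.1, 282.6]
orientation: [-0.322, -3.122, -0.0]
ft_force: [-1.4, 2.0, 0.5]
opening: 0.695
```

>>> servo_tool --commands '[0, 0, 0.01, 0, 0, 0, 0, 0, 0, 0.01, 0, 0, 0, 0, 0, 0, 0.01, 0, 0, 0, 0]'

```text
time_s: 17.35
tcp_pos: [494.6, -267.1, 282.6]
orientation: [-0.322, -3.123, 0.0]
ft_force: [-4.2, 2.9, 5.8]
opening: 0.69
```

>>> servo_tool --commands '[0, 0, 0, 0, 0, 0, 0.8, 0, 0, 0, 0, 0, 0, 0.9, 0, 0, 0, 0, 0, 0, 1, 0, 0, 0, 0, 0, 0, 1, 0, 0, 0, 0, 0, 0, 1]'

```text
time_s: 17.77
tcp_pos: [494.7, -267.2, 282.5]
orientation: [-0.322, -3.123, 0.001]
ft_force: [0.5, -0.3, -0.6]
opening: 0.999
```

>>> servo_tool --commands '[0, 0, -0.2, 0, 0, 0, 1, 0, 0, -0.5, 0, 0, 0, 1, 0, 0, -0.9, 0, 0, 0, 1, 0, 0, -0.9, 0, 0, 0, 1, 0, 0, -0.9, 0, 0, 0, 1]'

```text
time_s: 18.18
tcp_pos: [495.7, -267.8, 395.4]
orientation: [0.321, 3.119, -0.009]
ft_force: [-0.9, -0.3, -0.1]
opening: 0.999
```

```bash
python3 - <<'E'
from plan import *
p,d=read_camera("side");cv2.imwrite("pics/side8.png",cv2.resize(p[40:220,280:480],None,fx=3.6,fy=3.3))
plan([((469,331.6,150),85.5,0,-1)])
E
```

```text
t 18.23 p [ 495.2 -267.4  392.2] yaw 168.2 F [-0.2  0.1 -1.4] op 1.0 q [-0.68  0.05  1.87 -0.    1.22 -2.04]
-> [469.  331.6 305. ] 85.5
   [0.205, 0.807, 0.119, -0.002, 0.001, 0.306] rows 3
   [0.392, 0.735, 0.12, 0.0, 0.0, 0.306] rows 3
   [0.556, 0.62, 0.12, 0.0, 0.0, 0.306] rows 3
   [0.687, 0.47, 0.12, 0.0, 0.0, 0.306] rows 3
   [0.78, 0.293, 0.121, 0.0, 0.0, 0.306] rows 3
   [0.827, 0.098, 0.121, 0.0, 0.0, 0.306] rows 3
```

View pics/side8.png

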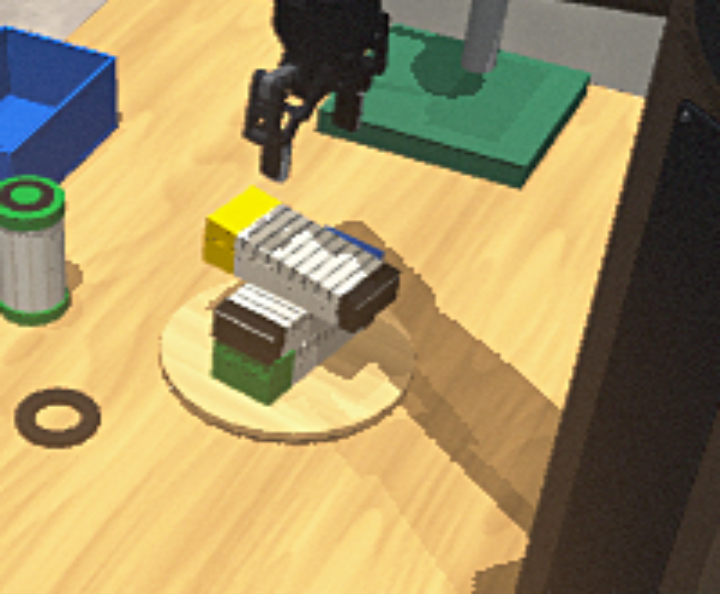

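Yellow lies level and crosswise. Next is red.

>>> servo_tool --commands '[0.2, 0.81, 0, 0, 0, 0.31, 1, 0.2, 0.81, 0, 0, 0, 0.31, 1, 0.2, 0.81, 0, 0, 0, 0.31, 1, 0.2, 0.81, 0, 0, 0, 0.31, 1]'

```text
time_s: 18.57
tcp_pos: [490.7, -164.1, 388.8]
orientation: [-0.693, -3.061, -0.0]
ft_force: [0.7, 0.1, 0.1]
opening: 1.005
```

>>> servo_tool --commands '[0.39, 0.73, 0.1, 0, 0, 0.31, 1, 0.39, 0.73, 0.1, 0, 0, 0.31, 1, 0.39, 0.73, 0.1, 0, 0, 0.31, 1, 0.39, 0.73, 0.1, 0, 0, 0.31, 1]'

```text
time_s: 18.9
tcp_pos: [485.1, -61.9, 373.5]
orientation: [-1.052, -2.95, -0.001]
ft_force: [-1.0, 0.4, 0.4]
opening: 0.996
```

>>> servo_tool --commands '[0.56, 0.62, 0.1, 0, 0, 0.31, 1, 0.56, 0.62, 0.1, 0, 0, 0.31, 1, 0.56, 0.62, 0.1, 0, 0, 0.31, 1, 0.56, 0.62, 0.1, 0, 0, 0.31, 1]'

```text
time_s: 19.23
tcp_pos: [479.1, 40.9, 359.1]
orientation: [-1.395, -2.798, 0.001]
ft_force: [-0.3, -0.9, 1.0]
opening: 1.0
```

```bash
python3 - <<'E'
from plan import *
plan([((469,331.6,120),85.5,0,0)])
E
```

```text
t 19.23 p [479.1  40.9 359.1] yaw 127.0 F [-0.3 -0.9  1. ] op 1.0 q [-0.13 -0.1   2.08  0.    1.18 -0.77]
-> [469.  331.6 275. ] 85.5
   [0.659, 0.465, 0.239, -0.013, -0.004, 0.307] rows 3
   [0.751, 0.292, 0.24, -0.002, -0.006, 0.307] rows 3
   [0.8, 0.103, 0.237, -0.001, -0.006, 0.307] rows 3
```

>>> servo_tool --commands '[0.66, 0.46, 0.24, -0.01, 0, 0.31, 1, 0.66, 0.46, 0.24, -0.01, 0, 0.31, 1, 0.66, 0.46, 0.24, -0.01, 0, 0.31, 1, 0.66, 0.46, 0.24, -0.01, 0, 0.31, 1]'

```text
time_s: 19.57
tcp_pos: [474.3, 139.5, 327.4]
orientation: [-1.72, -2.609, -0.002]
ft_force: [0.2, -0.7, 0.6]
opening: 0.998
```

>>> servo_tool --commands '[0.75, 0.29, 0.24, 0, -0.01, 0.31, 1, 0.75, 0.29, 0.24, 0, -0.01, 0.31, 1, 0.75, 0.29, 0.24, 0, -0.01, 0.31, 1, 0.75, 0.29, 0.24, 0, -0.01, 0.31, 1]'

```text
time_s: 19.9
tcp_pos: [470.0, 237.9, 296.7]
orientation: [-2.023, -2.386, 0.013]
ft_force: [-0.1, -0.2, -0.1]
opening: 0.998
```

>>> servo_tool --commands '[0.76, 0.1, 0.24, 0, -0.01, 0.31, 1, 0.76, 0.1, 0.24, 0, -0.01, 0.31, 1, 0.76, 0.1, 0.24, 0, -0.01, 0.31, 1, 0.76, 0.1, 0.24, 0, -0.01, 0.31, 1, 0.76, 0.1, 0.24, 0, -0.01, 0.31, 1, 0.76, 0.1, 0.24, 0, -0.01, 0.31, 1]'

```text
time_s: 20.4
tcp_pos: [467.3, 328.5, 267.9]
orientation: [-2.303, -2.128, 0.025]
ft_force: [0.6, -0.9, 0.1]
opening: 0.999
```

```bash
python3 - <<'E'
from fit import *
from plan import *
plan([((469,331.6,23),85.5,0,0)])
p,d=read_camera("wrist");cv2.imwrite("pics/w9.png",p)
p,d=read_camera("top");cv2.imwrite("pics/top9.png",p)
cv2.imwrite("pics/top9c.png",cv2.resize(p[120:260,260:460],None,fx=3.9,fy=3.9,interpolation=cv2.INTER_CUBIC))
ds={"top":d}
p,d2=read_camera("side");ds["side"]=d2
for use in(("top",),("top","side")):
  r,f=fit({n:masks(n,ds[n],100+12) for n in use},(494.8,-267.5,np.radians(-11.9)),100,9);print(use,r[:2],np.degrees(r[2]),f)
C=cloud("top",d);m=(C[...,2]>120)&(C[...,2]<165)&(np.hypot(C[...,0]-494.6,C[...,1]+267.6)<95)
P=C[m];A=np.c_[P[:,:2]-P[:,:2].mean(0),np.ones(len(P))];print(np.linalg.lstsq(A,P[:,2],rcond=None)[0].round(3),cv2.minAreaRect(P[:,:2].astype(np.float32)))
E
```

```text
t 20.4 p [467.3 328.5 267.9] yaw 85.5 F [ 0.6 -0.9  0.1] op 0.999 q [0.44 0.22 1.93 0.   1.01 0.51]
-> [469.  331.6 178. ] 85.5
   [0.033, 0.023, 0.749, -0.019, 0.01, -0.001] rows 3
('top',) [ 495.66563057 -266.59458926] -11.992428493403619 0.01323729194700718
('top', 'side') [ 498.06029034 -266.59301106] -11.62162619551675 0.2779044210910797
[ 1.03000e-01 -6.00000e-02  1.40819e+02] ((495.5476379394531, -266.3546142578125), (62.07600021362305, 152.68507385253906), 78.37754821777344)
```

View pics/w9.png

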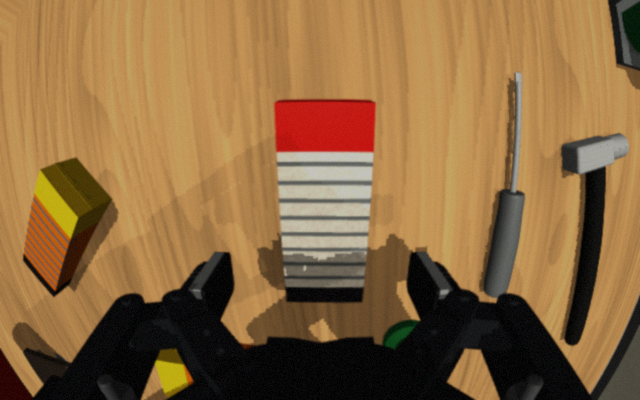

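View pics/top9c.png

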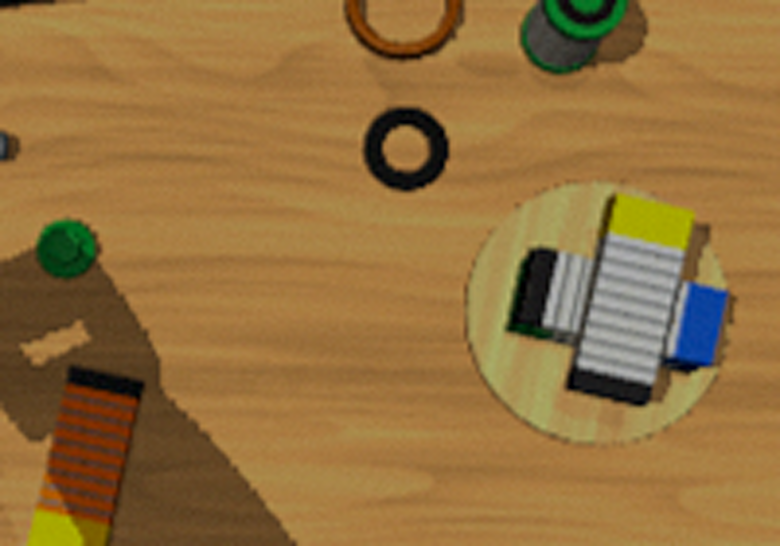

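Yellow is within about 1 mm of centre, at yaw −12°. Red is centred between the fingers and the driver is clear (510 px). I'll descend.

>>> servo_tool --commands '[0.03, 0.02, 0.3, -0.02, 0.01, 0, 1, 0.03, 0.02, 0.55, -0.02, 0.01, 0, 1, 0.03, 0.02, 0.7, -0.02, 0.01, 0, 1, 0.03, 0.02, 0.75, -0.02, 0.01, 0, 1, 0.03, 0.02, 0.75, -0.02, 0.01, 0, 1, 0.03, 0.02, 0.75, -0.02, 0.01, 0, 1, 0.03, 0.02, 0.75, -0.02, 0.01, 0, 1]'

```text
time_s: 21.13
tcp_pos: [469.7, 331.6, 180.6]
orientation: [2.308, 2.129, 0.009]
ft_force: [-0.6, -0.1, 0.8]
opening: 0.999
```

>>> servo_tool --commands '[0, 0, 0, 0, 0, 0, 0, 0, 0, 0, 0, 0, 0, 0, 0, 0, 0, 0, 0, 0, 0, 0, 0, 0, 0, 0, 0, 0, 0, 0, 0, 0, 0, 0, 0, 0, 0, 0, 0, 0, 0, 0]'

```text
time_s: 21.63
tcp_pos: [470.3, 332.1, 182.6]
orientation: [2.308, 2.129, 0.012]
ft_force: [-2.4, 0.1, 5.9]
opening: 0.691
```

>>> servo_tool --commands '[0, 0, -0.2, 0, 0, 0, 0, 0, 0, -0.4, 0, 0, 0, 0, 0, 0, -0.7, 0, 0, 0, 0, 0, 0, -1, 0, 0, 0, 0, 0, 0, -1, 0, 0, 0, 0, 0, 0, -1, 0, 0, 0, 0]'

```text
time_s: 22.13
tcp_pos: [469.8, 331.9, 305.1]
orientation: [2.306, 2.128, 0.02]
ft_force: [-1.3, -0.3, -5.4]
opening: 0.693
```

```bash
python3 - <<'E'
from plan import *
E0=resid([2.308,2.129,.012],85.5);print(np.degrees(E0.as_rotvec()).round(2))
plan2([((495.6,-266.5,210),168.0,0.119,1)],E0,162.1)
E
```

```text
[-0.36  0.26  0.12]
t 22.13 p [469.8 331.9 305.1] yaw 85.4 F [-1.3 -0.3 -5.4] op 0.693 q [0.44 0.17 1.91 0.   1.05 0.52]
-> [ 476.8 -262.5  371. ] 168.0
   [-0.822, 0.077, -0.096, 0.014, -0.025, -0.306] rows 3
   [-0.818, -0.122, -0.08, -0.008, -0.027, -0.306] rows 3
   [-0.767, -0.313, -0.065, -0.014, -0.027, -0.306] rows 3
   [-0.672, -0.486, -0.054, -0.02, -0.027, -0.305] rows 3
   [-0.538, -0.631, -0.05, -0.027, -0.027, -0.305] rows 3
   [-0.375, -0.739, -0.055, -0.041, -0.02, -0.302] rows 3
```

>>> servo_tool --commands '[-0.82, 0.08, -0.2, 0.01, -0.03, -0.31, 0, -0.82, 0.08, -0.2, 0.01, -0.03, -0.31, 0, -0.82, 0.08, -0.2, 0.01, -0.03, -0.31, 0, -0.82, 0.08, -0.2, 0.01, -0.03, -0.31, 0]'

```text
time_s: 22.47
tcp_pos: [470.6, 229.9, 326.3]
orientation: [2.027, 2.381, -0.023]
ft_force: [0.7, 0.3, -4.1]
opening: 0.691
```

>>> servo_tool --commands '[-0.82, -0.12, -0.15, -0.01, -0.03, -0.31, 0, -0.82, -0.12, -0.15, -0.01, -0.03, -0.31, 0, -0.82, -0.12, -0.15, -0.01, -0.03, -0.31, 0, -0.82, -0.12, -0.15, -0.01, -0.03, -0.31, 0]'

```text
time_s: 22.8
tcp_pos: [471.6, 127.8, 344.4]
orientation: [1.716, 2.59, -0.046]
ft_force: [-0.3, -0.2, -4.3]
opening: 0.692
```

>>> servo_tool --commands '[-0.77, -0.31, -0.1, -0.01, -0.03, -0.31, 0, -0.77, -0.31, -0.1, -0.01, -0.03, -0.31, 0, -0.77, -0.31, -0.1, -0.01, -0.03, -0.31, 0, -0.77, -0.31, -0.1, -0.01, -0.03, -0.31, 0]'

```text
time_s: 23.13
tcp_pos: [473.0, 25.8, 359.1]
orientation: [1.384, 2.761, -0.066]
ft_force: [0.7, 0.5, -4.3]
opening: 0.688
```

```bash
python3 - <<'E'
from plan import *
E0=resid([2.308,2.129,.012],85.5)
plan2([((495.6,-266.5,210),168.0,0.119,1)],E0,162.1)
E
```

```text
t 23.13 p [473.   25.8 359.1] yaw 126.8 F [ 0.7  0.5 -4.3] op 0.688 q [-0.15 -0.13  2.11 -0.06  1.13 -0.77]
-> [ 476.8 -262.5  371. ] 168.0
   [-0.649, -0.471, 0.017, -0.041, -0.025, -0.304] rows 3
   [-0.518, -0.611, 0.011, -0.028, -0.022, -0.304] rows 3
   [-0.359, -0.717, 0.003, -0.041, -0.016, -0.301] rows 3
```

>>> servo_tool --commands '[-0.65, -0.47, 0, -0.04, -0.02, -0.3, 0, -0.65, -0.47, 0, -0.04, -0.02, -0.3, 0, -0.65, -0.47, 0, -0.04, -0.02, -0.3, 0, -0.65, -0.47, 0, -0.04, -0.02, -0.3, 0]'

```text
time_s: 23.47
tcp_pos: [474.2, -73.1, 363.1]
orientation: [1.046, 2.885, -0.045]
ft_force: [0.3, -0.1, -3.9]
opening: 0.693
```

>>> servo_tool --commands '[-0.52, -0.61, 0, -0.03, -0.02, -0.3, 0, -0.52, -0.61, 0, -0.03, -0.02, -0.3, 0, -0.52, -0.61, 0, -0.03, -0.02, -0.3, 0, -0.52, -0.61, 0, -0.03, -0.02, -0.3, 0]'

```text
time_s: 23.8
tcp_pos: [475.0, -171.9, 366.3]
orientation: [0.7, 2.971, -0.034]
ft_force: [-0.7, -0.6, -4.2]
opening: 0.691
```

```bash
python3 - <<'E'
from plan import *
E0=resid([2.308,2.129,.012],85.5)
plan2([((495.6,-266.5,205),168.0,0.119,1)],E0,162.1)
E
```

```text
t 23.8 p [ 475.  -171.9  366.3] yaw 153.5 F [-0.7 -0.6 -4.2] op 0.691 q [-0.55 -0.07  2.04  0.01  1.08 -1.66]
-> [ 476.8 -262.5  366. ] 168.0
   [-0.348, -0.669, 0.036, -0.043, -0.028, -0.318] rows 3
```

>>> servo_tool --commands '[-0.35, -0.67, 0.04, -0.04, -0.03, -0.32, 0, -0.35, -0.67, 0.04, -0.04, -0.03, -0.32, 0, -0.35, -0.67, 0.04, -0.04, -0.03, -0.32, 0, -0.35, -0.67, 0.04, -0.04, -0.03, -0.32, 0, -0.35, -0.67, 0.04, -0.04, -0.03, -0.32, 0, -0.35, -0.67, 0.04, -0.04, -0.03, -0.32, 0]'

```text
time_s: 24.3
tcp_pos: [477.0, -261.4, 363.4]
orientation: [0.318, 3.012, -0.007]
ft_force: [-0.1, 0.6, -3.9]
opening: 0.691
```

```bash
python3 - <<'E'
from plan import *
p,d=read_camera("side");cv2.imwrite("pics/side10.png",cv2.resize(p[20:220,280:480],None,fx=3.6,fy=3))
E0=resid([2.308,2.129,.012],85.5)
plan2([((495.6,-266.5,185),168.0,0.119,0)],E0,162.1)
E
```

```text
t 24.35 p [ 477.  -261.1  363.8] yaw 168.0 F [-0.9  1.2 -5. ] op 0.69 q [-0.7   0.02  1.96  0.07  1.07 -2.09]
-> [ 476.8 -262.5  346. ] 168.0
   [0.016, -0.012, 0.148, 0.0, -0.002, 0.002] rows 1
```

View pics/side10.png

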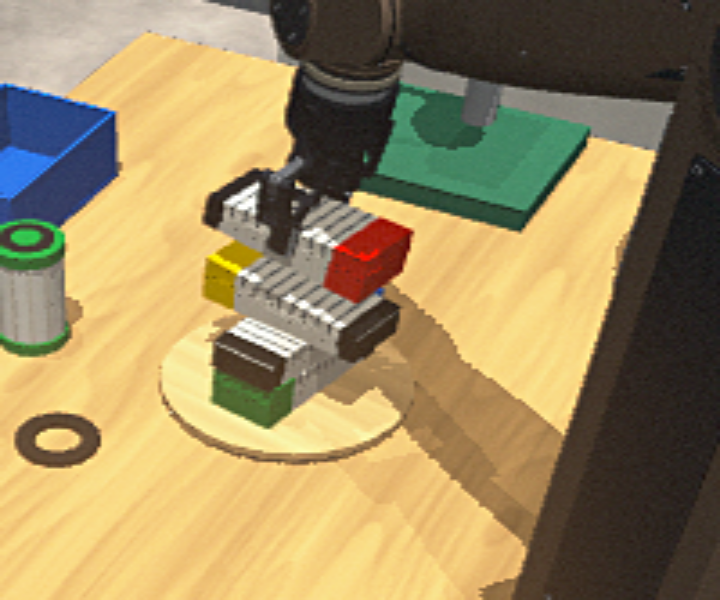

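Red is reversed over yellow and aligned. I'll lower it.

>>> servo_tool --commands '[0.01, -0.01, 0.08, 0, 0, 0, 0, 0.02, -0.01, 0.15, 0, 0, 0, 0, 0.02, -0.01, 0.15, 0, 0, 0, 0, 0.02, -0.01, 0.15, 0, 0, 0, 0, 0.02, -0.01, 0.15, 0, 0, 0, 0]'

```text
time_s: 24.77
tcp_pos: [476.5, -261.8, 345.4]
orientation: [0.316, 3.012, -0.008]
ft_force: [0.3, 0.3, -4.5]
opening: 0.692
```

```bash
python3 - <<'E'
from plan import *
E0=resid([2.308,2.129,.012],85.5)
plan2([((495.6,-266.5,165.5),168.0,0.119,0)],E0,162.1)
E
```

```text
t 24.77 p [ 476.5 -261.8  345.4] yaw 168.0 F [ 0.3  0.3 -4.5] op 0.692 q [-0.7   0.04  1.97  0.07  1.04 -2.09]
-> [ 476.8 -262.5  326.5] 168.0
   [0.014, -0.006, 0.157, 0.0, -0.002, 0.002] rows 1
```

>>> servo_tool --commands '[0.01, -0.01, 0.05, 0, 0, 0, 0, 0.01, -0.01, 0.1, 0, 0, 0, 0, 0.01, -0.01, 0.14, 0, 0, 0, 0, 0.01, -0.01, 0.16, 0, 0, 0, 0, 0.01, -0.01, 0.16, 0, 0, 0, 0]'

```text
time_s: 25.18
tcp_pos: [477.0, -262.9, 325.0]
orientation: [0.317, 3.014, -0.006]
ft_force: [0.3, 0.1, -3.4]
opening: 0.696
```

>>> servo_tool --commands '[0, 0, 0.01, 0, 0, 0, 0, 0, 0, 0.02, 0, 0, 0, 0, 0, 0, 0.03, 0, 0, 0, 0, 0, 0, 0.03, 0, 0, 0, 0]'

```text
time_s: 25.52
tcp_pos: [477.7, -263.2, 323.2]
orientation: [0.316, 3.013, -0.007]
ft_force: [-3.3, 2.8, 4.7]
opening: 0.69
```

Contact again, with Fz from −4.5 to +4.7. I'll release.

>>> servo_tool --commands '[0, 0, 0, 0, 0, 0, 0.8, 0, 0, 0, 0, 0, 0, 0.9, 0, 0, 0, 0, 0, 0, 1, 0, 0, 0, 0, 0, 0, 1, 0, 0, 0, 0, 0, 0, 1]'

```text
time_s: 25.93
tcp_pos: [477.8, -263.3, 323.3]
orientation: [0.317, 3.013, -0.007]
ft_force: [0.1, -0.4, -0.2]
opening: 0.999
```

>>> servo_tool --commands '[0, 0, -0.2, 0, 0, 0, 1, 0, 0, -0.5, 0, 0, 0, 1, 0, 0, -0.9, 0, 0, 0, 1, 0, 0, -0.9, 0, 0, 0, 1, 0, 0, -0.9, 0, 0, 0, 1]'

```text
time_s: 26.35
tcp_pos: [466.2, -261.9, 435.4]
orientation: [0.315, 3.005, -0.015]
ft_force: [0.2, -0.4, -0.5]
opening: 0.998
```

```bash
python3 - <<'E'
from plan import *
p,d=read_camera("side");cv2.imwrite("pics/side11.png",cv2.resize(p[20:220,280:480],None,fx=3.6,fy=3))
plan([((495,-80,290),140,0,0)])
E
```

```text
t 26.4 p [ 465.9 -261.6  432.2] yaw 168.0 F [ 1.   0.2 -0.3] op 0.997 q [-0.71 -0.07  1.91  0.06  1.2  -2.09]
-> [495. -80. 445.] 140
   [0.032, 0.765, -0.053, 0.033, 0.072, 0.31] rows 3
   [0.219, 0.733, -0.066, 0.009, 0.073, 0.311] rows 3
```

View pics/side11.png

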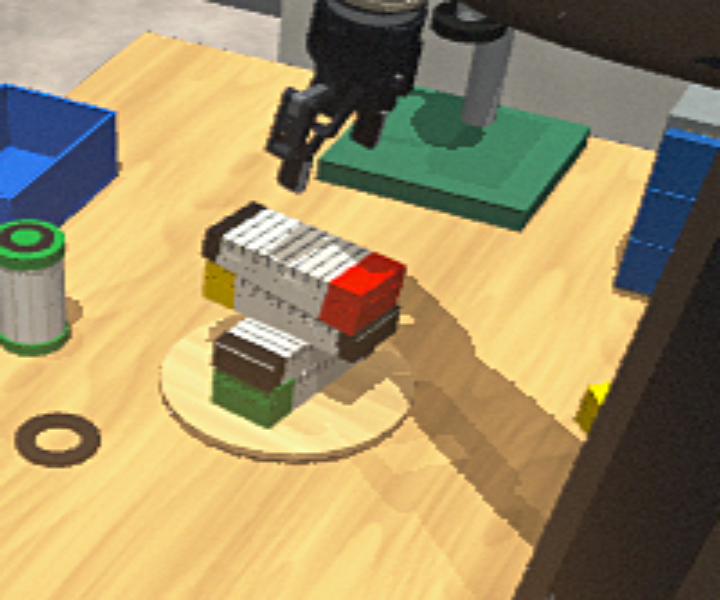

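The stack looks right. I'll back the arm away for a final top-view check.

>>> servo_tool --commands '[0.03, 0.77, -0.05, 0.03, 0.07, 0.31, 1, 0.03, 0.77, -0.05, 0.03, 0.07, 0.31, 1, 0.03, 0.77, -0.05, 0.03, 0.07, 0.31, 1, 0.03, 0.77, -0.05, 0.03, 0.07, 0.31, 1]'

```text
time_s: 26.73
tcp_pos: [481.0, -167.4, 435.7]
orientation: [0.69, 3.009, -0.012]
ft_force: [0.4, 0.7, 0.3]
opening: 0.999
```

>>> servo_tool --commands '[0.22, 0.73, -0.07, 0.01, 0.07, 0.31, 1, 0.22, 0.73, -0.07, 0.01, 0.07, 0.31, 1, 0.22, 0.73, -0.07, 0.01, 0.07, 0.31, 1, 0.22, 0.73, -0.07, 0.01, 0.07, 0.31, 1, 0.22, 0.73, -0.07, 0.01, 0.07, 0.31, 1, 0.22, 0.73, -0.07, 0.01, 0.07, 0.31, 1]'

```text
time_s: 27.23
tcp_pos: [494.9, -77.6, 441.5]
orientation: [-1.067, -2.952, -0.004]
ft_force: [-0.4, -0.3, 0.3]
opening: 1.0
```

```bash
python3 - <<'E'
from plan import *
p,d=read_camera("top");cv2.imwrite("pics/top12.png",p)
C=cloud("top",d)
for lo,hi in((170,195),(88,112)):
    m=(C[...,2]>lo)&(C[...,2]<hi)&(np.hypot(C[...,0]-494.6,C[...,1]+267.6)<95)
    P=C[m];A=np.c_[P[:,:2]-P[:,:2].mean(0),np.ones(len(P))];print(m.sum(),np.linalg.lstsq(A,P[:,2],rcond=None)[0].round(3),cv2.minAreaRect(P[:,:2].astype(np.float32)))
print(monitor.read_state()["time_s"])
E
```

```text
1116 [-4.00000e-03 -9.00000e-03  1.82708e+02] ((496.6925964355469, -264.6930847167969), (62.04010009765625, 153.09771728515625), 78.03691864013672)
549 [-1.90000e-02 -1.00000e-03  1.00393e+02] ((493.3763427734375, -268.4739990234375), (144.48377990722656, 148.35202026367188), 31.119619369506836)
27.2833
```

View pics/top12.png

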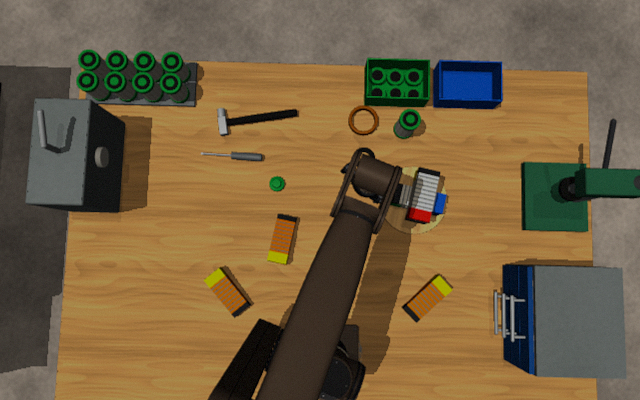

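```bash
python3 -c "
from station import workorder,monitor
print(monitor.read_state()['qvel'].round(3));print(workorder.job_done())"
```

```text
[-0.008 -0.006 -0.007  0.002  0.004  0.006]
the job is handed in; nothing more can be done
None
```

The stack is finished and handed in. Blue went reversed onto green, yellow crosswise on the pair, and red reversed onto yellow. Each was lowered until the wrist force showed contact before I let go, and the last reading before hand-in was 27.3 s of the 72 s allowed.

| Check | Measured |
|---|---|
| Top of stack | level to about 0.01 rad, height 183 mm |
| Blue and green pair, before yellow went on | blue's top level to about 0.001 rad (top camera), within 1 mm of green's starting position |
| Yellow, before red went on | yaw within 0.2° of square, about 1–2 mm off green's centre |
| Red | about 2 mm off yellow's centre, parallel to it within 0.1° |
| Green | about 5 mm from the board middle (before stacking) |

**Disagreements:**
- **Side-camera slope:** it gave blue's top a slope of about 0.05 rad, against almost none from the top camera. The side view also took in blue's side faces and the arm was partly in the way, so I relied on the top camera.
- **Yellow fit:** adding the side camera fitted badly because of the lower cassettes and the arm, so I ignored that result.
- **Yellow's level:** I judged this by eye and by the height of its top, not with a clean slope fit.

**Bystanders:** none of the ones visible in the final top picture had moved. The arm hid most of the gasket in that picture; it was in its usual place in the last side view.

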